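Load the drying cradle and start the blower

TASK

The freshly coated setter plates are hanging on the stand's hooks: lift each one up off its hook and slide it, kept upright, all the way down into a cradle slot of its own width (wide plates in wide slots, narrow plates in narrow slots). When all are in, slide the damper slab fully home into the vent slot at the foot of the blower, then push the blower's switch lever over to on. Leave the other things on the bench where they are and let go of everything.

Things in the scene. Friction and masses are not known exactly. Their poses are not given: they have to be found in the camera images.
- plate_wide1: white setter plate 100 wide x 136 tall x 8 mm, hung upright; for a wide slot. Origin: centre of its underside; x along width, y through thickness, z up. A window (x within 16 mm of the middle, z 64 to 98 mm) takes the hook; pinch the solid strip above it (z 98 to 136 mm) across the thickness. About 200 g. None if absent
- plate_wide2: white setter plate 100 wide x 136 tall x 8 mm, hung upright; for a wide slot. Origin: centre of its underside; x along width, y through thickness, z up. A window (x within 16 mm of the middle, z 64 to 98 mm) takes the hook; pinch the solid strip above it (z 98 to 136 mm) across the thickness. About 200 g. None if absent
- plate_narrow1: white setter plate 72 wide x 136 tall x 8 mm, hung upright; for a narrow slot. Origin: centre of its underside; x along width, y through thickness, z up. A window (x within 16 mm of the middle, z 64 to 98 mm) takes the hook; pinch the solid strip above it (z 98 to 136 mm) across the thickness. About 144 g. None if absent
- plate_narrow2: white setter plate 72 wide x 136 tall x 8 mm, hung upright; for a narrow slot. Origin: centre of its underside; x along width, y through thickness, z up. A window (x within 16 mm of the middle, z 64 to 98 mm) takes the hook; pinch the solid strip above it (z 98 to 136 mm) across the thickness. About 144 g. None if absent
- stand: fixed stand; origin: centre of underside. Foot 250 x 110 mm; middle panel 240 (x) x 10 mm, top at z 116 mm. Four flat hooks (20 mm wide, 8 thick, top at z 114 mm) stick out along +y and -y at x = -57.5 and +57.5 mm, 62 mm from the middle plane, ending in a 6 mm thick lip, top at z 122 mm. Plates hang about 33 mm out. Unhook: raise 16 mm, move out past the lip, then up
- cradle: fixed drying cradle: terracotta block 140 (x) x 178 (y) x 70 mm (z) with four upright slots side by side, open at the top, long side along x, 45 mm apart in y. Origin: centre of its underside
- cradle_hole0 (a point): middle of the mouth of a wide slot in the cradle's top, 103 mm long (along x) x 11 mm wide (along y) x 55 mm deep, mouth chamfered 3 mm; for wide plates. Axes as the cradle's
- cradle_hole1 (a point): middle of the mouth of a narrow slot in the cradle's top, 75 mm long (along x) x 11 mm wide (along y) x 55 mm deep, mouth chamfered 3 mm; for narrow plates. Axes as the cradle's
- cradle_hole2 (a point): middle of the mouth of a wide slot in the cradle's top, 103 mm long (along x) x 11 mm wide (along y) x 55 mm deep, mouth chamfered 3 mm; for wide plates. Axes as the cradle's
- cradle_hole3 (a point): middle of the mouth of a narrow slot in the cradle's top, 75 mm long (along x) x 11 mm wide (along y) x 55 mm deep, mouth chamfered 3 mm; for narrow plates. Axes as the cradle's
- damper: loose damper slab lying on the bench: aluminium, 170 (x) x 64 (y) x 8 mm, 300 g. Origin: centre of its underside; +x is the end that goes into the vent. An upright rib to grip, 46 mm long (x), 12 mm thick (y), top at z 48 mm, stands on it with its middle at x = -60 mm
- blower: fixed green blower housing, 150 (x) x 220 (y) x 85 mm high, front face towards the robot (its -x), origin: centre of its underside. The switch lever stands on its top
- vent (a point): middle of the vent slot's mouth, at bench level on the blower's front; x points into the slot. Slot 68 mm wide (y), 12 mm high above the bench, 70 mm deep; two small flared guides, 14 mm high, stand up to 25 mm in front of it. With the damper home its origin is 15 mm in front of this point (x = -15 mm)
- switch (a joint): blower switch lever on top of the blower: 0 = off, leaning towards the robot (-x of the blower), grows as it is pushed away, 1.0 rad = fully on; stays where left, light friction
- switch_tip (a point): tip of the switch lever (80 mm long)
- jar: bystander, leave where it is: white jar, 64 mm wide, 110 mm high
- tin: bystander, leave where it is: open steel tin, 76 mm wide, 85 mm high
- brush: bystander, leave where it is: coating brush lying on the bench
- halfbrick: bystander, leave where it is: half firebrick 110 x 115 x 64 mm
- hammer: bystander, leave where it is: hammer lying on the bench
- kerf_block: bystander, leave where it is: wooden block 100 x 70 x 50 mm
- bar: bystander, leave where it is: round steel bar 18 mm thick, about 200 mm long, lying
There are look-alikes about, which are no part of the job. Leave any orange or purple look-alike of the plate_narrow1 alone.

How it is judged:
By the outcome, as a careful person would: the job done as asked, in the order asked, and still so for the second after the job is handed in, with the robot touching nothing.
Of plate_wide1, plate_wide2, plate_narrow1, plate_narrow2 only 2 to 4 are there at a start; the rules pass over those that are not, and their reading is None.
At some moment in a run one of damper may be knocked a few centimetres aside while the robot is not near it.
It also fails if it takes over 210 s, if anything falls off the work surface, if the arm or the gripper's body presses on something with over 40 N, if the wrist force passes 120 N, or if a joint passes its speed limit or range.

ROBOT

A 6-joint arm with a two-finger parallel gripper is mounted at the origin on the work surface. World frame = base frame: x ahead of the robot, y to its left, z up, the work surface at z = 0. Lengths are in m, angles in rad, forces in N, time in s.
With the tool pointing down it reaches from about 0.35 to 0.775 m from the base axis. Payload 5.5 kg.
Tool frame: the origin (TCP) lies between the finger pads; the fingertips stand 19 mm ahead of it and the grasp point (between the pads) is the TCP; z points along the fingers, y is the line along which they close (so a half turn about z gives the same grasp; the last joint's range is limited). The gripper opens to 85 mm and grips with 20 to 120 N. Pads are 22 mm wide; open, the fingers measure 114 mm over their backs; the gripper's body (76 mm by 85 mm) begins 54 mm behind the grasp point. The pads swing forward as they close: fully open they stand 13 mm farther back than shut.
Start: joints at [1.091, 0.313, 0.046, 1.304, 0, 1.431], TCP at [0.192, 0.542, 0.25] pointing down, gripper open.
Joint ranges: [-2.76, 2.76], [-0.86, 1.69], [-1.03, 1.26], [-2.2, 2.34], [-1.47, 1.5], [-3.14, 3.14]. Speed limits (rad/s): [2.57, 2.57, 3.14, 3.14, 3.14, 3.14].

INTERFACE

Orientations are given as a unit quaternion [w, x, y, z].
In Python, from workcell import env gives the robot as it stands.
- The arm moves only by the shell command python3 -m pendant 'ROWS' [FORCE]. ROWS is JSON, a list of rows, each an object with "travel": the shift along the tool's x, y, z scaled (see below), a list of three; "rot": the turn, a rotation vector about the tool's x, y, z scaled (see below), a list of three; "fingers": the opening, from -1 (shut) to 1 (fully open). In form: [{"travel": [dx, dy, dz], "rot": [wx, wy, wz], "fingers": fingers}, ...]. A call has 1 to 10 rows; each row is the pose to reach, as a shift and turn from the pose commanded when the call began, along the tool's axes at that moment; what a row does not reach only later rows make up. The controller multiplies each number of a shift by 0.12 m and each number of a turn by 60 degrees. A row lasts 1/10 s, in which the tool goes at most 50 mm and 8.59 degrees, less where a joint would pass 70% of its speed; a pose out of reach is approached as far as the arm can. A call with a number of a shift or a turn outside -1 to 1 is refused whole. A call with a gripper value outside its range is refused whole. The fingers move at their own pace and stop on an object; FORCE is the grip in N (left out, the last holds). Time passes only in rows, so rows that repeat a pose let the fingers close. It gives the time, the measured TCP pose, the force, the opening and the grip force at its end, in the units of the state.
- env.get_state(): the state, without advancing time (a new reading comes with each control period).
- env.read_camera(name): name is "side" or "top"; returns (picture, depth): 400x640x3 uint8, blue, green, red; 400x640 float32, m along the optical axis (not along the pixel's ray), 0 where there is no reading.
- env.camera_model(name): a dict with "fovy" (degrees; the focal length in pixels is half the picture's height over the tangent of half this angle, whatever the lens; pixels are square), "cx", "cy" (the principal point, pixels), "rvec" (rotation vector, rad) and "tvec" (3), from world to camera coordinates, as OpenCV has them. Camera axes: x right, y down, z forward; pixel columns grow to the right and rows downward; lengths in m; the calibration is good to about 2 mm. A picture is of the moment at which its call begins. camera_model takes no time and is no camera call.
- env.hand_in(): hands the job in; it is judged then, once.
Trained networks look in the newest picture that a camera, given by its name, has taken for a name from the list of things; names that differ only in an ending like _2 or _b are one class to them, and where a whole thing is asked for, a point or a joint stands for the part that bears it (a point fixed in the world has none). Each returns a list of dicts, best first, with "conf" (0 to 1); they miss things now and then, are a little off and sometimes report something else, mostly with a low value. They report only what shows in the picture. A call takes as long as a camera call. They do not tell look-alikes from the thing itself.
- env.outline_of(camera, target): "mask" (400x640 bool, what is visible of it) and "xy" ([column, row] in pixels, amid what is visible of it).
The state is a dict: "clock": time; "joint_pos": joint angles; "qvel": joint speeds; "tau": joint torques, N m; "tcp_pos": TCP position; "orientation": TCP orientation; "wrist_force": force on the tool from outside, world axes, zero at the start; "ft_torque": the same for the moment, N m; "finger_gap": finger opening in m; "grip_force": force on a finger pad.
Only numpy, scipy, OpenCV 4.12 (cv2) and the standard library are available. Lean on these libraries where they do the work, as an engineer would, in place of code of your own. Each camera call takes 0.05 s, during which the arm holds its last target. There are 200 camera calls.

## Working session

There is one attempt and no reset: what is moved stays moved. The work goes in short steps, Python scripts to look and compute and a shell command to move; the robot and the scene stay as the last step left them, time stands still between calls to the robot, and variables do not carry over. Pictures are saved under pics/ and viewed, at most 14 in all, crops included, and the job is handed in when it is done.

```bash
mkdir -p pics; ls; cat > h.py <<'E'
import numpy as np, cv2
from workcell import env
from scipy.spatial.transform import Rotation as R
def cam(n):
    m=env.camera_model(n); f=200/np.tan(np.radians(m['fovy'])/2)
    return f,m['cx'],m['cy'],cv2.Rodrigues(np.array(m['rvec'],float))[0],np.array(m['tvec'],float).ravel()
def cloud(n,d):
    f,cx,cy,Rm,t=cam(n); v,u=np.mgrid[0:400,0:640]
    P=np.stack([(u-cx)/f*d,(v-cy)/f*d,d],-1)
    W=(P-t)@Rm; W[d==0]=np.nan
    return W
E
python3 - <<'E'
from h import *
s=env.get_state(); print({k:np.round(v,3).tolist() for k,v in s.items()})
for n in ['side','top']:
    im,d=env.read_camera(n); cv2.imwrite(f'pics/{n}0.png',im); np.save(f'pics/{n}0.npy',d)
    f,cx,cy,Rm,t=cam(n); print(n,f,-Rm.T@t,Rm[2])
    W=cloud(n,d)
    for k in ['plate_wide1','plate_narrow1','stand','cradle','damper','blower','switch']:
        for o in env.outline_of(n,k):
            m=o['mask']; p=W[m]; p=p[~np.isnan(p[:,0])]
            if len(p)>5: print(n,k,round(o['conf'],2),np.round(o['xy']),m.sum(),np.round(np.median(p,0),3),np.round(np.percentile(p,2,axis=0),3),np.round(np.percentile(p,98,axis=0),3))
E
```

```text
pics
{'clock': 0.0, 'joint_pos': [1.091, 0.314, 0.045, 1.304, 0.0, 1.431], 'qvel': [0.001, 0.002, 0.001, -0.001, -0.001, -0.0], 'tau': [0.0, -48.063, 29.853, 0.019, -0.0, -0.0], 'tcp_pos': [0.191, 0.542, 0.249], 'orientation': [-0.0, 0.169, 0.986, -0.001], 'wrist_force': [0.59, -0.398, -0.393], 'ft_torque': [0.032, -0.01, -0.004], 'grip_force': 0.0, 'finger_gap': 0.085}
side 454.052056876718 [-0.04759222 -0.68579445  1.19121438] [ 0.40663808  0.51639012 -0.75364893]
side plate_wide1 0.79 [250. 163.] 402 [0.447 0.333 0.128] [0.4   0.324 0.089] [0.497 0.345 0.155]
side plate_wide1 0.27 [396. 281.] 3495 [ 0.529 -0.277  0.069] [ 0.467 -0.356  0.009] [ 0.609 -0.179  0.075]
side plate_narrow1 0.79 [281. 150.] 255 [0.562 0.319 0.132] [0.527 0.312 0.001] [0.65  0.471 0.157]
side plate_narrow1 0.78 [206. 201.] 540 [0.261 0.323 0.074] [0.237 0.298 0.007] [0.285 0.351 0.138]
side plate_narrow1 0.78 [189. 182.] 223 [0.243 0.415 0.078] [0.228 0.394 0.002] [0.265 0.451 0.139]
side plate_narrow1 0.68 [260. 183.] 588 [0.439 0.263 0.089] [0.404 0.256 0.023] [0.475 0.292 0.154]
side plate_narrow1 0.48
[... 1452 characters left out ...]
.36  0.14 ]
top stand 0.89 [238. 219.] 1675 [0.489 0.285 0.041] [0.383 0.229 0.003] [0.62  0.353 0.123]
top stand 0.74 [338. 161.] 28 [ 0.642 -0.033  0.194] [ 0.635 -0.042  0.188] [ 0.649 -0.027  0.199]
top cradle 0.82 [406. 207.] 2624 [ 0.54  -0.261  0.069] [ 0.471 -0.351  0.009] [ 0.614 -0.175  0.076]
top damper 0.92 [323. 218.] 938 [0.505 0.01  0.009] [ 0.425 -0.027  0.002] [0.588 0.044 0.05 ]
top blower 0.66 [332. 154.] 3427 [ 0.688 -0.026  0.086] [ 0.616 -0.134  0.018] [0.792 0.077 0.117]
top blower 0.47 [407. 202.] 2624 [ 0.54  -0.261  0.069] [ 0.471 -0.35   0.008] [ 0.614 -0.174  0.076]
top switch 0.55 [336. 159.] 57 [ 0.643 -0.033  0.193] [ 0.633 -0.05   0.111] [ 0.677 -0.024  0.198]
```

```bash
python3 -c "
import cv2
a=cv2.imread('pics/top0.png');b=cv2.imread('pics/side0.png')
cv2.imwrite('pics/v1.png',cv2.resize(a[100:340,120:440],(800,600),interpolation=cv2.INTER_CUBIC))
cv2.imwrite('pics/v2.png',cv2.resize(b[90:360,160:520],(800,600),interpolation=cv2.INTER_CUBIC))"
```

```text
(no output)
```

View pics/v1.png

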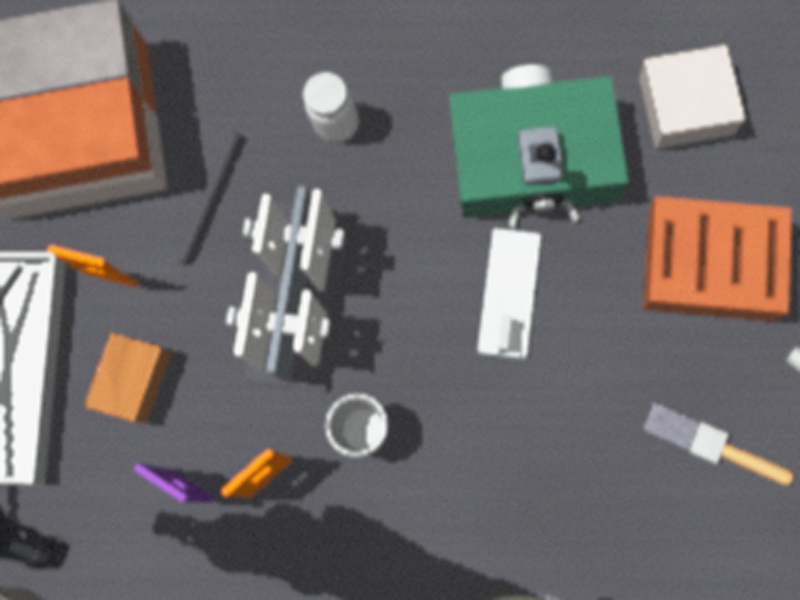

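View pics/v2.png

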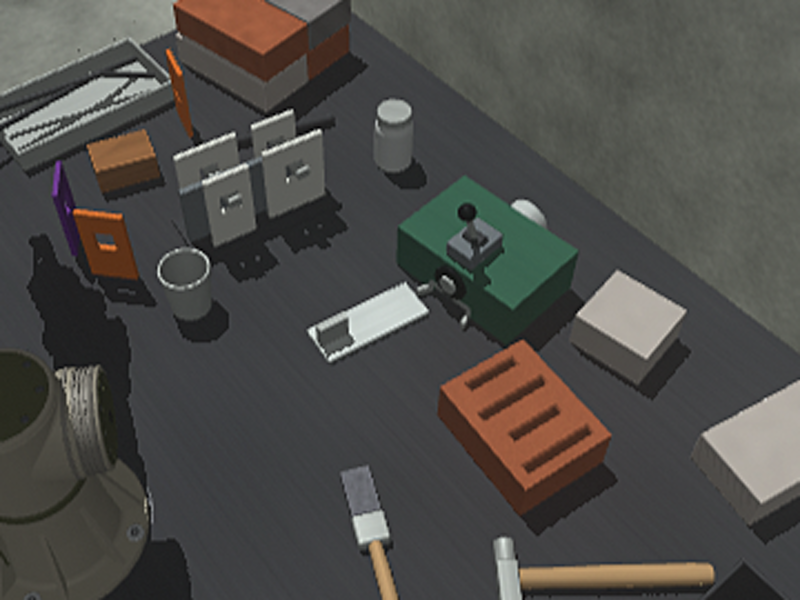

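Top view: four white plates on the stand. In the crop, the upper left and lower right ones are narrow, and the lower left and upper right are wide. Damper at (510,295), cradle at (718,258) with slots narrow/wide/narrow/wide from left to right. The orange and purple look-alikes are left alone. Side view agrees with this.

```bash
cat >> h.py <<'E'
def rect(P):
    (c,(w,h),a)=cv2.minAreaRect(P[:,:2].astype(np.float32)*1000)
    if w<h: w,h,a=h,w,a+90
    return np.round([c[0],c[1],w,h,(a+90)%180-90],1)
def go(x,y,z,yaw,st=None):
    """yaw (deg): direction of tool x measured from world -x... prints travel, rotz (scaled)"""
    s=st or env.get_state(); q=s['orientation']; M=R.from_quat([q[1],q[2],q[3],q[0]])
    d=M.inv().apply(np.array([x,y,z])-s['tcp_pos'])/0.12
    # desired: tool z down, tool x = -(cos yaw, sin yaw)
    c,n=np.cos(np.radians(yaw)),np.sin(np.radians(yaw))
    D=R.from_matrix(np.array([[-c,n*1,0],[-n,-c*-1,0],[0,0,-1]]))
    D=R.from_matrix(np.column_stack([[-c,-n,0],[-n,c,0],[0,0,-1]]))
    rv=np.degrees((M.inv()*D).as_rotvec())/60
    print('travel',np.round(d,3),'rot',np.round(rv,3))
E
python3 - <<'E'
from h import *
for n in ['top','side']:
    d=np.load(f'pics/{n}0.npy'); im=cv2.imread(f'pics/{n}0.png'); W=cloud(n,d)
    x,y,z=W[...,0],W[...,1],W[...,2]
    white=(im.max(-1).astype(int)-im.min(-1)<30)
    reg={'A':(.38,.51,.315,.35),'B':(.51,.62,.300,.335),'C':(.39,.49,.245,.275),'D':(.50,.62,.23,.265)}
    for k,(a,b,c,e) in reg.items():
        m=(x>a)&(x<b)&(y>c)&(y<e)&(z>.125)&(z<.165)&white
        P=W[m]; 
        if len(P)<5: continue
        l=cv2.fitLine(P[:,:2].astype(np.float32),cv2.DIST_HUBER,0,.01,.01).ravel()
        print(n,k,len(P),rect(P),'lineang',np.degrees(np.arctan(l[1]/l[0])).round(1),np.round(np.median(P,0),4),'zmax',np.nanpercentile(P[:,2],95).round(4))
    m=(x>.36)&(x<.64)&(y>.2)&(y<.37)&(z>.105)&(z<.124); 
    m=(x>.44)&(x<.66)&(y>-.38)&(y<-.15)&(z>.062)&(z<.08); P=W[m]
    print(n,'cradle',rect(P),np.median(P[:,2]))
    c=rect(P); t=np.radians(c[4]); ax=np.array([np.cos(t),np.sin(t)])
    m=(x>.40)&(x<.62)&(y>-.05)&(y<.07)&(z>.004)&(z<.015); print(n,'damper slab',rect(W[m]))
    m=(x>.40)&(x<.62)&(y>-.05)&(y<.07)&(z>.040)&(z<.055); print(n,'rib',rect(W[m]))
    m=(x>.58)&(x<.82)&(y>-.17)&(y<.11)&(z>.078)&(z<.092); print(n,'blower',rect(W[m]))
    m=(x>.58)&(x<.82)&(y>-.17)&(y<.11)&(z>.17); print(n,'lever',rect(W[m]),np.nanmax(z[m]))
E
```

```text
top A 156 [450.5 332.3  99.7  10.1  -6.8] lineang -6.7 [0.4489 0.3311 0.1506] zmax 0.1564
top B 108 [564.1 318.9  73.4   9.9  -6.9] lineang -6.4 [0.5635 0.3174 0.15  ] zmax 0.1569
top C 106 [442.5 263.   72.    9.4  -6.8] lineang -7.0 [0.4413 0.2619 0.1512] zmax 0.156
top D 138 [557.1 257.2  98.5   9.2  -6.6] lineang -6.4 [0.5565 0.2559 0.1505] zmax 0.1563
top cradle [ 545.6 -265.7  179.5  141.7   85. ] 0.07062469223894513
top damper slab [5.112e+02 9.300e+00 2.174e+02 1.176e+02 3.000e-01]
top rib [537.2  35.2 203.2 110.9 -18.5]
top blower [712.1 -25.7 221.3 186.4 -84.4]
top lever [643.2 -32.7  23.1  23.1  60.5] 0.19894210932788067
side A 227 [449.  334.1 100.6  16.1  -7.6] lineang -7.5 [0.4463 0.333  0.1438] zmax 0.1549
side B 155 [563.3 320.4  74.3  16.4  -5.2] lineang -6.9 [0.5621 0.3185 0.1438] zmax 0.1559
side C 173 [439.3 264.7  73.   14.2  -6.5] lineang -7.5 [0.4398 0.2634 0.1424] zmax 0.155
side D 202 [554.5 257.9  99.4  13.2  -5.6] lineang -6.4 [0.5575 0.2565 0.1432] zmax 0.1554
side cradle [ 543.1 -263.2  181.1  143.5   84.8] 0.0707773076860733
side damper slab [ 5.103e+02  1.030e+01  2.192e+02  1.190e+02 -2.000e-01]
side rib [528.   -8.1 198.5 116.5  11.8]
side blower [709.4 -23.9 222.4 190.  -83.9]
side lever [639.8 -33.8  21.9  20.6 -39.3] 0.2000926815245937
```

```bash
python3 -m pendant '[{"travel":[0,0,0],"rot":[0,0,-0.106],"fingers":0},{"travel":[0,0,0],"rot":[0,0,-0.212],"fingers":0},{"travel":[0,0,0],"rot":[0,0,-0.212],"fingers":0}]' 40
python3 -m pendant '[{"travel":[-0.33,-0.25,0],"rot":[0,0,0],"fingers":0},{"travel":[-0.66,-0.5,0],"rot":[0,0,0],"fingers":0},{"travel":[-1,-0.74,0],"rot":[0,0,0],"fingers":0}]'
python3 -m pendant '[{"travel":[-0.33,-0.25,0],"rot":[0,0,0],"fingers":0},{"travel":[-0.66,-0.5,0],"rot":[0,0,0],"fingers":0},{"travel":[-1,-0.74,0],"rot":[0,0,0],"fingers":0},{"travel":[-1,-0.74,0],"rot":[0,0,0],"fingers":0},{"travel":[-1,-0.74,0],"rot":[0,0,0],"fingers":0},{"travel":[-1,-0.74,0],"rot":[0,0,0],"fingers":0}]'
python3 -c "
from h import *
go(.450,.332,.25,-6.8);go(.450,.332,.143,-6.8)"
```

```text
clock: 1.1
tcp_pos: [0.1917, 0.5421, 0.2504]
orientation: [0.0, 0.059, 0.998, 0.0]
wrist_force: [-0.0, -0.1, 0.7]
finger_gap: 0.0441
grip_force: 0.0
clock: 1.4
tcp_pos: [0.3009, 0.4389, 0.2504]
orientation: [0.0, 0.059, 0.998, 0.0]
wrist_force: [0.4, 1.0, 1.7]
finger_gap: 0.0428
grip_force: 0.0
clock: 2.0
tcp_pos: [0.4086, 0.3379, 0.2503]
orientation: [-0.0, 0.059, 0.998, 0.0]
wrist_force: [-0.7, 0.5, 0.3]
finger_gap: 0.0426
grip_force: 0.0
travel [-0.348 -0.008  0.002] rot [ 0. -0.  0.]
travel [-0.349 -0.008  0.894] rot [ 0. -0.  0.]
```

```bash
python3 -m pendant '[{"travel":[-0.348,-0.008,0],"rot":[0,0,0],"fingers":0},{"travel":[-0.348,-0.008,0.3],"rot":[0,0,0],"fingers":0},{"travel":[-0.348,-0.008,0.6],"rot":[0,0,0],"fingers":0},{"travel":[-0.348,-0.008,0.8],"rot":[0,0,0],"fingers":0},{"travel":[-0.348,-0.008,0.892],"rot":[0,0,0],"fingers":0},{"travel":[-0.348,-0.008,0.892],"rot":[0,0,0],"fingers":0}]'
python3 -m pendant '[{"travel":[0,0,0],"rot":[0,0,0],"fingers":-1},{"travel":[0,0,0],"rot":[0,0,0],"fingers":-1},{"travel":[0,0,0],"rot":[0,0,0],"fingers":-1},{"travel":[0,0,0],"rot":[0,0,0],"fingers":-1},{"travel":[0,0,0],"rot":[0,0,0],"fingers":-1},{"travel":[0,0,0],"rot":[0,0,0],"fingers":-1}]' 40
```

```text
clock: 2.6
tcp_pos: [0.4486, 0.3323, 0.1419]
orientation: [-0.001, 0.058, 0.998, -0.001]
wrist_force: [0.7, -0.5, 0.6]
finger_gap: 0.0425
grip_force: 0.0
clock: 3.2
tcp_pos: [0.4515, 0.3326, 0.1451]
orientation: [0.001, 0.059, 0.998, 0.001]
wrist_force: [-0.2, 1.3, 5.0]
finger_gap: 0.0074
grip_force: 41.8
```

```bash
python3 -m pendant '[{"travel":[0,0,-0.07],"rot":[0,0,0],"fingers":-1},{"travel":[0,0,-0.142],"rot":[0,0,0],"fingers":-1},{"travel":[0,0,-0.142],"rot":[0,0,0],"fingers":-1},{"travel":[0,0,-0.142],"rot":[0,0,0],"fingers":-1}]'
```

```text
clock: 3.6
tcp_pos: [0.4507, 0.3317, 0.1605]
orientation: [0.0, 0.059, 0.998, 0.0]
wrist_force: [0.5, 0.4, -1.8]
finger_gap: 0.0069
grip_force: 40.6
```

```bash
python3 -m pendant '[{"travel":[0,0.1,0],"rot":[0,0,0],"fingers":-1},{"travel":[0,0.2,0],"rot":[0,0,0],"fingers":-1},{"travel":[0,0.3,0],"rot":[0,0,0],"fingers":-1},{"travel":[0,0.39,0],"rot":[0,0,0],"fingers":-1},{"travel":[0,0.39,0],"rot":[0,0,0],"fingers":-1},{"travel":[0,0.39,-0.2],"rot":[0,0,0],"fingers":-1},{"travel":[0,0.39,-0.5],"rot":[0,0,0],"fingers":-1},{"travel":[0,0.39,-0.8],"rot":[0,0,0],"fingers":-1},{"travel":[0,0.39,-1],"rot":[0,0,0],"fingers":-1},{"travel":[0,0.39,-1],"rot":[0,0,0],"fingers":-1}]'
python3 - <<'E'
from h import *
go(.5385,-.3317,.32,-5.1)
for n in ['top','side']:
    im,d=env.read_camera(n); W=cloud(n,d); s=env.get_state()['tcp_pos']
    for o in env.outline_of(n,'plate_wide1')[:3]:
        P=W[o['mask']];P=P[~np.isnan(P[:,0])]; print(n,round(o['conf'],2),o['xy'],np.round(np.median(P,0),3))
    P=W[(abs(W[...,0]-s[0])<.08)&(abs(W[...,1]-s[1])<.012)&(W[...,2]>s[2]-.13)&(W[...,2]<s[2]-.025)]
    print(n,rect(P),P[:,:3].min(0),P[:,:3].max(0),s)
    cv2.imwrite(f'pics/{n}1.png',im)
E
```

```text
clock: 4.6
tcp_pos: [0.4575, 0.3791, 0.2845]
orientation: [0.003, 0.059, 0.998, 0.002]
wrist_force: [0.3, 0.0, -2.0]
finger_gap: 0.0072
grip_force: 40.6
travel [-1.368 -5.802 -0.314] rot [ 0.004  0.006 -0.027]
top 0.69 [197.4, 219.5] [0.454 0.375 0.213]
top 0.61 [246.7, 199.9] [0.549 0.256 0.117]
top [468.3 376.5  76.8   9.7  -8.4] [0.4297028  0.36784973 0.15607197] [0.50607491 0.38416269 0.2567711 ] [0.45679014 0.37868253 0.28182447]
side 0.82 [242.7, 132.9] [0.446 0.377 0.214]
side 0.7 [291.5, 166.9] [0.551 0.258 0.092]
side [452.3 377.3 101.8  15.8  -4.9] [0.40119789 0.36708057 0.15133108] [0.50315155 0.38927508 0.25365434] [0.45552531 0.37787388 0.27878982]
```

```bash
python3 -m pendant '[{"travel":[0,0,-0.3],"rot":[0,0,0],"fingers":-1},{"travel":[0,0,-0.315],"rot":[0,0,0],"fingers":-1},{"travel":[0,0,-0.315],"rot":[0,0,-0.027],"fingers":-1},{"travel":[0,0,-0.315],"rot":[0,0,-0.027],"fingers":-1},{"travel":[-0.08,-0.32,-0.315],"rot":[0,0,-0.027],"fingers":-1},{"travel":[-0.16,-0.64,-0.315],"rot":[0,0,-0.027],"fingers":-1},{"travel":[-0.228,-0.967,-0.315],"rot":[0,0,-0.027],"fingers":-1}]'
for i in 1 2 3 4; do python3 -m pendant '[{"travel":[-0.08,-0.33,0],"rot":[0,0,0],"fingers":-1},{"travel":[-0.16,-0.66,0],"rot":[0,0,0],"fingers":-1},{"travel":[-0.228,-1,0],"rot":[0,0,0],"fingers":-1}]' | head -2; done
python3 -m pendant '[{"travel":[-0.08,-0.3,0],"rot":[0,0,0],"fingers":-1},{"travel":[-0.16,-0.6,0],"rot":[0,0,0],"fingers":-1},{"travel":[-0.228,-0.8,0],"rot":[0,0,0],"fingers":-1},{"travel":[-0.228,-0.8,0],"rot":[0,0,0],"fingers":-1},{"travel":[-0.228,-0.8,0],"rot":[0,0,0],"fingers":-1},{"travel":[-0.228,-0.8,0],"rot":[0,0,0],"fingers":-1}]'
python3 -c "
from h import *
go(.539,-.3317,.22,-5.1)"
```

```text
clock: 5.5
tcp_pos: [0.469, 0.2586, 0.3161]
orientation: [-0.001, 0.044, 0.999, -0.001]
wrist_force: [1.0, -0.5, -2.2]
finger_gap: 0.0074
grip_force: 40.6
clock: 5.8
tcp_pos: [0.4855, 0.1362, 0.3165]
clock: 6.1
tcp_pos: [0.502, 0.0143, 0.3166]
clock: 6.4
tcp_pos: [0.5186, -0.1076, 0.3165]
clock: 6.7
tcp_pos: [0.5352, -0.2295, 0.3163]
clock: 7.3
tcp_pos: [0.5539, -0.3252, 0.3172]
orientation: [-0.001, 0.044, 0.999, 0.001]
wrist_force: [-0.1, 0.2, -2.9]
finger_gap: 0.0074
grip_force: 40.6
travel [ 0.118 -0.066  0.81 ] rot [ 0.001 -0.001  0.   ]
```

```bash
python3 -m pendant '[{"travel":[0.118,-0.066,0.2],"rot":[0,0,0],"fingers":-1},{"travel":[0.118,-0.066,0.5],"rot":[0,0,0],"fingers":-1},{"travel":[0.118,-0.066,0.81],"rot":[0,0,0],"fingers":-1},{"travel":[0.118,-0.066,0.81],"rot":[0,0,0],"fingers":-1},{"travel":[0.118,-0.066,0.81],"rot":[0,0,0],"fingers":-1}]'
cat >> h.py <<'E'
def chk(cx,cy,yaw):
    s=env.get_state()['tcp_pos']; t=np.radians(yaw); A=np.array([[np.cos(t),np.sin(t)],[-np.sin(t),np.cos(t)]])
    for n in ['top','side']:
        im,d=env.read_camera(n); W=cloud(n,d)
        L=(W[...,:2]-s[:2])@A.T
        m=(abs(L[...,0])<.075)&(abs(L[...,1])<.012)&(W[...,2]>s[2]-.12)&(W[...,2]<s[2]-.03)
        if m.sum()>20: print(n,'plate in hand local x range',np.round(np.percentile(L[m][:,0],[1,99]),4),'y',np.round(np.percentile(L[m][:,1],[2,98]),4),'z',np.round(np.percentile(W[m][:,2],[2,98]),3))
        cv2.imwrite(f'pics/{n}_last.png',im)
    print(np.round(s,4))
E
python3 -c "
from h import *
chk(0,0,-5.1); go(.539,-.3317,.144,-5.1)
a=cv2.imread('pics/side_last.png'); cv2.imwrite('pics/v3.png',cv2.resize(a[150:350,320:540],(660,600)))"
```

```text
clock: 7.8
tcp_pos: [0.5392, -0.3315, 0.2213]
orientation: [-0.001, 0.044, 0.999, 0.0]
wrist_force: [-0.3, 0.2, -0.4]
finger_gap: 0.0071
grip_force: 40.7
side plate in hand local x range [-0.053   0.0463] y [-0.005   0.0037] z [0.102 0.187]
[ 0.5392 -0.3315  0.2213]
travel [0.018 0.012 0.665] rot [-0.002  0.003  0.   ]
```

View pics/v3.png

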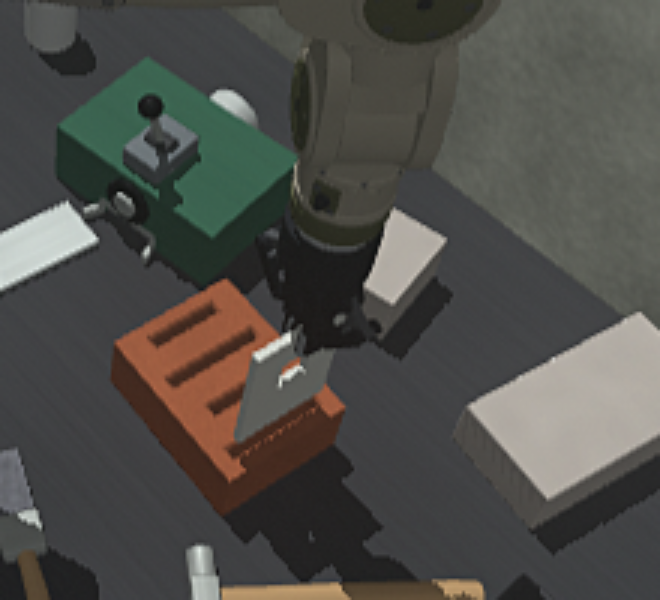

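The side view shows the plate over the outermost wide slot (crop at about (290,400)), well aligned. Now inserting it slowly.

```bash
python3 -m pendant '[{"travel":[-0.007,0.006,0.06],"rot":[0,0,0],"fingers":-1},{"travel":[-0.007,0.006,0.12],"rot":[0,0,0],"fingers":-1},{"travel":[-0.007,0.006,0.18],"rot":[0,0,0],"fingers":-1},{"travel":[-0.007,0.006,0.24],"rot":[0,0,0],"fingers":-1},{"travel":[-0.007,0.006,0.3],"rot":[0,0,0],"fingers":-1},{"travel":[-0.007,0.006,0.36],"rot":[0,0,0],"fingers":-1}]'
```

```text
clock: 8.5
tcp_pos: [0.5402, -0.3321, 0.1767]
orientation: [-0.0, 0.045, 0.999, 0.0]
wrist_force: [0.2, -0.2, -1.3]
finger_gap: 0.0073
grip_force: 40.6
```

```bash
python3 -m pendant '[{"travel":[0,0,0.06],"rot":[0,0,0],"fingers":-1},{"travel":[0,0,0.12],"rot":[0,0,0],"fingers":-1},{"travel":[0,0,0.18],"rot":[0,0,0],"fingers":-1},{"travel":[0,0,0.22],"rot":[0,0,0],"fingers":-1},{"travel":[0,0,0.25],"rot":[0,0,0],"fingers":-1},{"travel":[0,0,0.27],"rot":[0,0,0],"fingers":-1}]'
```

```text
clock: 9.1
tcp_pos: [0.5404, -0.3322, 0.1449]
orientation: [-0.0, 0.045, 0.999, 0.0]
wrist_force: [0.2, -0.0, -2.1]
finger_gap: 0.0071
grip_force: 40.6
```

```bash
python3 -m pendant '[{"travel":[0,0,0.012],"rot":[0,0,0],"fingers":-1},{"travel":[0,0,0.012],"rot":[0,0,0],"fingers":-1}]'
python3 -m pendant '[{"travel":[0,0,0],"rot":[0,0,0],"fingers":-0.4},{"travel":[0,0,0],"rot":[0,0,0],"fingers":-0.4},{"travel":[0,0,0],"rot":[0,0,0],"fingers":-0.4},{"travel":[0,0,0],"rot":[0,0,0],"fingers":-0.4},{"travel":[0,0,-0.2],"rot":[0,0,0],"fingers":-0.4},{"travel":[0,0,-0.5],"rot":[0,0,0],"fingers":-0.4},{"travel":[0,0,-0.8],"rot":[0,0,0],"fingers":-0.4},{"travel":[0,0,-1],"rot":[0,0,0],"fingers":-0.4},{"travel":[0,0,-1],"rot":[0,0,0],"fingers":-0.4}]'
python3 - <<'E'
from h import *
go(.441,.263,.25,-6.8)
for n in ['side']:
    im,d=env.read_camera(n); W=cloud(n,d)
    for o in env.outline_of(n,'plate_wide1')[:3]:
        P=W[o['mask']];P=P[~np.isnan(P[:,0])]; print(n,round(o['conf'],2),o['xy'],np.round(np.median(P,0),3),np.percentile(P[:,2],[50,95]))
E
```

```text
clock: 9.3
tcp_pos: [0.5405, -0.3323, 0.1442]
orientation: [0.0, 0.045, 0.999, -0.0]
wrist_force: [-0.1, 0.3, -1.5]
finger_gap: 0.0072
grip_force: 40.7
clock: 10.2
tcp_pos: [0.5419, -0.3334, 0.2686]
orientation: [0.003, 0.045, 0.999, -0.002]
wrist_force: [0.3, -1.1, -0.1]
finger_gap: 0.0254
grip_force: 0.0
travel [1.282 4.875 0.125] rot [-0.004  0.006  0.028]
side 0.91 [409.4, 284.8] [ 0.533 -0.333  0.117] [0.11736782 0.15314299]
side 0.55 [290.2, 169.1] [0.55  0.257 0.091] [0.09125576 0.15216353]
```

```bash
for i in 1 2 3 4; do python3 -m pendant '[{"travel":[0.08,0.33,0],"rot":[0,0,0],"fingers":-0.1},{"travel":[0.16,0.66,0],"rot":[0,0,0],"fingers":-0.1},{"travel":[0.256,1,0],"rot":[0,0,0],"fingers":-0.1}]' | head -2; done
python3 -m pendant '[{"travel":[0.08,0.33,0],"rot":[0,0,0],"fingers":-0.1},{"travel":[0.16,0.66,0],"rot":[0,0,0.028],"fingers":-0.1},{"travel":[0.256,0.875,0],"rot":[0,0,0.028],"fingers":-0.1},{"travel":[0.256,0.875,0],"rot":[0,0,0.028],"fingers":-0.1},{"travel":[0.256,0.875,0],"rot":[0,0,0.028],"fingers":-0.1}]'
python3 -c "
from h import *
go(.441,.263,.143,-6.8)"
```

```text
clock: 10.6
tcp_pos: [0.5194, -0.2086, 0.2615]
clock: 10.9
tcp_pos: [0.4994, -0.0859, 0.262]
clock: 11.2
tcp_pos: [0.4795, 0.0361, 0.2621]
clock: 11.5
tcp_pos: [0.4596, 0.1583, 0.2622]
clock: 12.0
tcp_pos: [0.4387, 0.2643, 0.2624]
orientation: [-0.001, 0.059, 0.998, -0.001]
wrist_force: [0.0, -0.4, -0.6]
finger_gap: 0.0382
grip_force: 0.0
travel [-0.022 -0.007  0.995] rot [-0.001 -0.002  0.002]
```

```bash
python3 -m pendant '[{"travel":[-0.01,0,0.3],"rot":[0,0,0],"fingers":-0.1},{"travel":[-0.01,0,0.6],"rot":[0,0,0],"fingers":-0.1},{"travel":[-0.01,0,0.85],"rot":[0,0,0],"fingers":-0.1},{"travel":[-0.01,0,0.99],"rot":[0,0,0],"fingers":-0.1},{"travel":[-0.01,0,0.99],"rot":[0,0,0],"fingers":-0.1}]'
python3 -m pendant '[{"travel":[0,0,0],"rot":[0,0,0],"fingers":-1},{"travel":[0,0,0],"rot":[0,0,0],"fingers":-1},{"travel":[0,0,0],"rot":[0,0,0],"fingers":-1},{"travel":[0,0,0],"rot":[0,0,0],"fingers":-1},{"travel":[0,0,0],"rot":[0,0,0],"fingers":-1},{"travel":[0,0,-0.07],"rot":[0,0,0],"fingers":-1},{"travel":[0,0,-0.142],"rot":[0,0,0],"fingers":-1},{"travel":[0,0,-0.142],"rot":[0,0,0],"fingers":-1},{"travel":[0,0,-0.142],"rot":[0,0,0],"fingers":-1}]' 40
```

```text
clock: 12.5
tcp_pos: [0.4391, 0.2618, 0.1419]
orientation: [-0.003, 0.06, 0.998, -0.001]
wrist_force: [-0.7, -0.2, 1.1]
finger_gap: 0.0381
grip_force: 0.0
clock: 13.4
tcp_pos: [0.4409, 0.2642, 0.1623]
orientation: [0.0, 0.059, 0.998, 0.0]
wrist_force: [0.2, -1.1, -1.9]
finger_gap: 0.0071
grip_force: 42.3
```

Unhook outwards (−y), up, then carry.

```bash
python3 -m pendant '[{"travel":[0,-0.1,0],"rot":[0,0,0],"fingers":-1},{"travel":[0,-0.2,0],"rot":[0,0,0],"fingers":-1},{"travel":[0,-0.3,0],"rot":[0,0,0],"fingers":-1},{"travel":[0,-0.39,0],"rot":[0,0,0],"fingers":-1},{"travel":[0,-0.39,0],"rot":[0,0,0],"fingers":-1},{"travel":[0,-0.39,-0.2],"rot":[0,0,0],"fingers":-1},{"travel":[0,-0.39,-0.5],"rot":[0,0,0],"fingers":-1},{"travel":[0,-0.39,-0.8],"rot":[0,0,0],"fingers":-1},{"travel":[0,-0.39,-1],"rot":[0,0,0],"fingers":-1},{"travel":[0,-0.39,-1],"rot":[0,0,0],"fingers":-1}]'
python3 -m pendant '[{"travel":[0,0,-0.2],"rot":[0,0,0],"fingers":-1},{"travel":[0,0,-0.3],"rot":[0,0,-0.028],"fingers":-1},{"travel":[0,0,-0.3],"rot":[0,0,-0.028],"fingers":-1},{"travel":[0,0,-0.3],"rot":[0,0,-0.028],"fingers":-1}]'
python3 -c "
from h import *
go(.5430,-.2867,.32,-5.1)"
```

```text
clock: 14.4
tcp_pos: [0.4373, 0.2182, 0.2858]
orientation: [0.003, 0.059, 0.998, 0.001]
wrist_force: [0.2, -0.5, -1.7]
finger_gap: 0.0069
grip_force: 42.3
clock: 14.8
tcp_pos: [0.4353, 0.2176, 0.3171]
orientation: [-0.0, 0.045, 0.999, -0.0]
wrist_force: [-0.3, 0.7, -1.7]
finger_gap: 0.0073
grip_force: 42.3
travel [-1.27  -4.105 -0.024] rot [-0.    -0.001 -0.001]
```

```bash
for i in 1 2 3 4; do python3 -m pendant '[{"travel":[-0.1,-0.33,0],"rot":[0,0,0],"fingers":-1},{"travel":[-0.2,-0.66,0],"rot":[0,0,0],"fingers":-1},{"travel":[-0.3,-1,0],"rot":[0,0,0],"fingers":-1}]' | head -2; done
python3 -m pendant '[{"travel":[-0.07,-0.105,0],"rot":[0,0,0],"fingers":-1},{"travel":[-0.07,-0.105,0.2],"rot":[0,0,0],"fingers":-1},{"travel":[-0.07,-0.105,0.5],"rot":[0,0,0],"fingers":-1},{"travel":[-0.07,-0.105,0.81],"rot":[0,0,0],"fingers":-1},{"travel":[-0.07,-0.105,0.81],"rot":[0,0,0],"fingers":-1},{"travel":[-0.07,-0.105,0.81],"rot":[0,0,0],"fingers":-1}]'
python3 -c "
from h import *
chk(0,0,-5.1); go(.543,-.2867,.1442,-5.1)"
```

```text
clock: 15.1
tcp_pos: [0.46, 0.094, 0.3165]
clock: 15.4
tcp_pos: [0.4852, -0.0293, 0.3166]
clock: 15.7
tcp_pos: [0.5104, -0.1521, 0.3165]
clock: 16.0
tcp_pos: [0.5356, -0.2748, 0.3163]
clock: 16.6
tcp_pos: [0.5423, -0.2861, 0.2198]
orientation: [-0.001, 0.045, 0.999, 0.001]
wrist_force: [0.3, -1.2, -1.4]
finger_gap: 0.007
grip_force: 42.2
side plate in hand local x range [-0.0384  0.0338] y [-0.0048  0.0043] z [0.103 0.184]
[ 0.5423 -0.2861  0.2198]
travel [0.011 0.005 0.655] rot [-0.001  0.002 -0.   ]
```

```bash
python3 -m pendant '[{"travel":[-0.006,-0.004,0.06],"rot":[0,0,0],"fingers":-1},{"travel":[-0.006,-0.004,0.12],"rot":[0,0,0],"fingers":-1},{"travel":[-0.006,-0.004,0.18],"rot":[0,0,0],"fingers":-1},{"travel":[-0.006,-0.004,0.24],"rot":[0,0,0],"fingers":-1},{"travel":[-0.006,-0.004,0.3],"rot":[0,0,0],"fingers":-1},{"travel":[-0.006,-0.004,0.36],"rot":[0,0,0],"fingers":-1}]'
```

```text
clock: 17.3
tcp_pos: [0.5436, -0.2871, 0.1768]
orientation: [-0.0, 0.045, 0.999, 0.0]
wrist_force: [-0.5, 0.5, -1.7]
finger_gap: 0.0071
grip_force: 42.3
```

```bash
python3 -m pendant '[{"travel":[0,0,0.06],"rot":[0,0,0],"fingers":-1},{"travel":[0,0,0.12],"rot":[0,0,0],"fingers":-1},{"travel":[0,0,0.18],"rot":[0,0,0],"fingers":-1},{"travel":[0,0,0.22],"rot":[0,0,0],"fingers":-1},{"travel":[0,0,0.25],"rot":[0,0,0],"fingers":-1},{"travel":[0,0,0.27],"rot":[0,0,0],"fingers":-1},{"travel":[0,0,0.27],"rot":[0,0,0],"fingers":-1}]'
```

```text
clock: 18.0
tcp_pos: [0.5439, -0.2873, 0.1456]
orientation: [0.0, 0.045, 0.999, -0.0]
wrist_force: [0.4, -0.3, -1.1]
finger_gap: 0.0073
grip_force: 42.3
```

```bash
python3 -m pendant '[{"travel":[0,0,0.008],"rot":[0,0,0],"fingers":-1},{"travel":[0,0,0.015],"rot":[0,0,0],"fingers":-1},{"travel":[0,0,0.015],"rot":[0,0,0],"fingers":-1}]'
python3 -m pendant '[{"travel":[0,0,0],"rot":[0,0,0],"fingers":-0.4},{"travel":[0,0,0],"rot":[0,0,0],"fingers":-0.4},{"travel":[0,0,0],"rot":[0,0,0],"fingers":-0.4},{"travel":[0,0,0],"rot":[0,0,0],"fingers":-0.4},{"travel":[0,0,-0.2],"rot":[0,0,0],"fingers":-0.4},{"travel":[0,0,-0.5],"rot":[0,0,0],"fingers":-0.4},{"travel":[0,0,-0.8],"rot":[0,0,0],"fingers":-0.4},{"travel":[0,0,-1],"rot":[0,0,0],"fingers":-0.4},{"travel":[0,0,-1],"rot":[0,0,0],"fingers":-0.4},{"travel":[0,0,-1],"rot":[0,0,0],"fingers":-0.1}]'
python3 - <<'E'
from h import *
go(.556,.257,.25,-6.6)
im,d=env.read_camera('side'); W=cloud('side',d); x,y,z=np.moveaxis(W,-1,0)
for yy in (-.287,-.332):
    m=(abs(x-.543)<.03)&(abs(y-yy)<.012)&(z>.1)&(z<.18); print(yy,m.sum(),np.percentile(z[m],[90,98]))
m=(x>.40)&(x<.60)&(y>-.06)&(y<.09)&(z>.004)&(z<.015); print('damper',rect(W[m]))
E
```

```text
clock: 18.3
tcp_pos: [0.5441, -0.2875, 0.1454]
orientation: [0.001, 0.045, 0.999, -0.001]
wrist_force: [-2.2, 0.9, 7.1]
finger_gap: 0.0069
grip_force: 43.7
clock: 19.3
tcp_pos: [0.544, -0.2873, 0.2636]
orientation: [0.0, 0.045, 0.999, -0.0]
wrist_force: [-0.3, -0.7, 0.1]
finger_gap: 0.0379
grip_force: 0.0
travel [0.306 4.527 0.111] rot [-0.     0.001  0.025]
-0.287 181 [0.15284627 0.1542037 ]
-0.332 184 [0.15366854 0.15503056]
damper [5.003e+02 1.530e+01 1.991e+02 1.487e+02 3.000e-01]
```

```bash
for i in 1 2 3 4; do python3 -m pendant '[{"travel":[0.02,0.33,0],"rot":[0,0,0],"fingers":-0.1},{"travel":[0.04,0.66,0],"rot":[0,0,0],"fingers":-0.1},{"travel":[0.06,1,0],"rot":[0,0,0],"fingers":-0.1}]' | head -2; done
python3 -m pendant '[{"travel":[0.03,0.3,0],"rot":[0,0,0],"fingers":-0.1},{"travel":[0.066,0.527,0],"rot":[0,0,0.025],"fingers":-0.1},{"travel":[0.066,0.527,0],"rot":[0,0,0.025],"fingers":-0.1},{"travel":[0.066,0.527,0],"rot":[0,0,0.025],"fingers":-0.1},{"travel":[0.066,0.527,0],"rot":[0,0,0.025],"fingers":-0.1}]'
python3 -c "
from h import *
go(.556,.257,.143,-6.6)"
```

```text
clock: 19.65
tcp_pos: [0.5463, -0.1658, 0.2612]
clock: 19.95
tcp_pos: [0.5498, -0.0452, 0.2615]
clock: 20.25
tcp_pos: [0.5534, 0.0749, 0.2616]
clock: 20.55
tcp_pos: [0.557, 0.1949, 0.2615]
clock: 21.05
tcp_pos: [0.5554, 0.2562, 0.2625]
orientation: [-0.001, 0.058, 0.998, -0.0]
wrist_force: [0.2, -0.0, 0.2]
finger_gap: 0.0384
grip_force: 0.0
travel [-0.006  0.008  0.995] rot [-0.001 -0.002 -0.001]
```

```bash
python3 -m pendant '[{"travel":[0,0.005,0.3],"rot":[0,0,0],"fingers":-0.1},{"travel":[0,0.005,0.6],"rot":[0,0,0],"fingers":-0.1},{"travel":[0,0.005,0.85],"rot":[0,0,0],"fingers":-0.1},{"travel":[0,0.005,0.99],"rot":[0,0,0],"fingers":-0.1},{"travel":[0,0.005,0.99],"rot":[0,0,0],"fingers":-0.1}]'
python3 -m pendant '[{"travel":[0,0,0],"rot":[0,0,0],"fingers":-1},{"travel":[0,0,0],"rot":[0,0,0],"fingers":-1},{"travel":[0,0,0],"rot":[0,0,0],"fingers":-1},{"travel":[0,0,0],"rot":[0,0,0],"fingers":-1},{"travel":[0,0,0],"rot":[0,0,0],"fingers":-1},{"travel":[0,0,-0.07],"rot":[0,0,0],"fingers":-1},{"travel":[0,0,-0.142],"rot":[0,0,0],"fingers":-1},{"travel":[0,0,-0.142],"rot":[0,0,0],"fingers":-1},{"travel":[0,0,-0.142],"rot":[0,0,0],"fingers":-1}]' 40
```

```text
clock: 21.55
tcp_pos: [0.5544, 0.2557, 0.1419]
orientation: [-0.002, 0.059, 0.998, -0.001]
wrist_force: [0.1, -0.1, -1.0]
finger_gap: 0.0381
grip_force: 0.0
clock: 22.45
tcp_pos: [0.5559, 0.2579, 0.162]
orientation: [0.0, 0.058, 0.998, 0.0]
wrist_force: [0.5, -0.4, -2.0]
finger_gap: 0.0071
grip_force: 42.7
```

```bash
python3 -m pendant '[{"travel":[0,-0.1,0],"rot":[0,0,0],"fingers":-1},{"travel":[0,-0.2,0],"rot":[0,0,0],"fingers":-1},{"travel":[0,-0.3,0],"rot":[0,0,0],"fingers":-1},{"travel":[0,-0.39,0],"rot":[0,0,0],"fingers":-1},{"travel":[0,-0.39,0],"rot":[0,0,0],"fingers":-1},{"travel":[0,-0.39,-0.2],"rot":[0,0,0],"fingers":-1},{"travel":[0,-0.39,-0.5],"rot":[0,0,0],"fingers":-1},{"travel":[0,-0.39,-0.8],"rot":[0,0,0],"fingers":-1},{"travel":[0,-0.39,-1],"rot":[0,0,0],"fingers":-1},{"travel":[0,-0.39,-1],"rot":[0,0,0],"fingers":-1}]'
python3 -m pendant '[{"travel":[0,0,-0.2],"rot":[0,0,0],"fingers":-1},{"travel":[0,0,-0.3],"rot":[0,0,-0.025],"fingers":-1},{"travel":[0,0,-0.3],"rot":[0,0,-0.025],"fingers":-1},{"travel":[0,0,-0.3],"rot":[0,0,-0.025],"fingers":-1}]'
python3 -c "
from h import *
go(.5475,-.2421,.32,-5.1)"
```

```text
clock: 23.45
tcp_pos: [0.5523, 0.2118, 0.2861]
orientation: [0.004, 0.058, 0.998, 0.001]
wrist_force: [0.0, 0.4, -1.7]
finger_gap: 0.0072
grip_force: 42.7
clock: 23.85
tcp_pos: [0.5504, 0.2113, 0.3167]
orientation: [-0.0, 0.045, 0.999, -0.0]
wrist_force: [-0.5, 0.2, -1.9]
finger_gap: 0.0072
grip_force: 42.7
travel [-0.314 -3.765 -0.027] rot [-0.    -0.001 -0.   ]
```

```bash
for i in 1 2 3; do python3 -m pendant '[{"travel":[-0.01,-0.33,0],"rot":[0,0,0],"fingers":-1},{"travel":[-0.02,-0.66,0],"rot":[0,0,0],"fingers":-1},{"travel":[-0.04,-1,0],"rot":[0,0,0],"fingers":-1}]' | head -2; done
python3 -m pendant '[{"travel":[-0.1,-0.4,0],"rot":[0,0,0],"fingers":-1},{"travel":[-0.194,-0.765,0],"rot":[0,0,0],"fingers":-1},{"travel":[-0.194,-0.765,0],"rot":[0,0,0],"fingers":-1},{"travel":[-0.194,-0.765,0.2],"rot":[0,0,0],"fingers":-1},{"travel":[-0.194,-0.765,0.5],"rot":[0,0,0],"fingers":-1},{"travel":[-0.194,-0.765,0.81],"rot":[0,0,0],"fingers":-1},{"travel":[-0.194,-0.765,0.81],"rot":[0,0,0],"fingers":-1},{"travel":[-0.194,-0.765,0.81],"rot":[0,0,0],"fingers":-1}]'
python3 -c "
from h import *
chk(0,0,-5.1); go(.5475,-.2421,.1442,-5.1)"
```

```text
clock: 24.15
tcp_pos: [0.5436, 0.0906, 0.316]
clock: 24.45
tcp_pos: [0.5376, -0.0299, 0.3162]
clock: 24.75
tcp_pos: [0.5317, -0.1499, 0.3162]
clock: 25.55
tcp_pos: [0.5468, -0.2412, 0.2198]
orientation: [-0.001, 0.045, 0.999, 0.001]
wrist_force: [0.2, 0.2, -1.2]
finger_gap: 0.0074
grip_force: 42.6
side plate in hand local x range [-0.0518  0.0481] y [-0.0048  0.004 ] z [0.101 0.187]
[ 0.5468 -0.2412  0.2198]
travel [0.011 0.002 0.653] rot [-0.001  0.003 -0.   ]
```

```bash
python3 -m pendant '[{"travel":[0.003,0,0.06],"rot":[0,0,0],"fingers":-1},{"travel":[0.003,0,0.12],"rot":[0,0,0],"fingers":-1},{"travel":[0.003,0,0.18],"rot":[0,0,0],"fingers":-1},{"travel":[0.003,0,0.24],"rot":[0,0,0],"fingers":-1},{"travel":[0.003,0,0.3],"rot":[0,0,0],"fingers":-1},{"travel":[0.003,0,0.36],"rot":[0,0,0],"fingers":-1}]'
```

```text
clock: 26.25
tcp_pos: [0.5471, -0.242, 0.1765]
orientation: [-0.0, 0.045, 0.999, 0.0]
wrist_force: [0.2, -0.5, -0.9]
finger_gap: 0.0072
grip_force: 42.7
```

```bash
python3 -m pendant '[{"travel":[0,0,0.06],"rot":[0,0,0],"fingers":-1},{"travel":[0,0,0.12],"rot":[0,0,0],"fingers":-1},{"travel":[0,0,0.18],"rot":[0,0,0],"fingers":-1},{"travel":[0,0,0.22],"rot":[0,0,0],"fingers":-1},{"travel":[0,0,0.25],"rot":[0,0,0],"fingers":-1},{"travel":[0,0,0.28],"rot":[0,0,0],"fingers":-1},{"travel":[0,0,0.28],"rot":[0,0,0],"fingers":-1}]'
```

```text
clock: 26.95
tcp_pos: [0.5475, -0.2424, 0.1454]
orientation: [0.001, 0.045, 0.999, -0.001]
wrist_force: [-3.1, 1.4, 6.1]
finger_gap: 0.0074
grip_force: 43.7
```

Seated (contact). Release and go for the last plate, B.

```bash
python3 -m pendant '[{"travel":[0,0,0],"rot":[0,0,0],"fingers":-0.4},{"travel":[0,0,0],"rot":[0,0,0],"fingers":-0.4},{"travel":[0,0,0],"rot":[0,0,0],"fingers":-0.4},{"travel":[0,0,0],"rot":[0,0,0],"fingers":-0.4},{"travel":[0,0,-0.2],"rot":[0,0,0],"fingers":-0.4},{"travel":[0,0,-0.5],"rot":[0,0,0],"fingers":-0.4},{"travel":[0,0,-0.8],"rot":[0,0,0],"fingers":-0.4},{"travel":[0,0,-1],"rot":[0,0,0],"fingers":-0.4},{"travel":[0,0,-1],"rot":[0,0,0],"fingers":-0.4},{"travel":[0,0,-1],"rot":[0,0,0],"fingers":-0.1}]'
for i in 1 2 3 4; do python3 -m pendant '[{"travel":[0.02,0.33,0],"rot":[0,0,0],"fingers":-0.1},{"travel":[0.04,0.66,0],"rot":[0,0,0],"fingers":-0.1},{"travel":[0.06,1,0],"rot":[0,0,0],"fingers":-0.1}]' | head -2; done
python3 -m pendant '[{"travel":[0.02,0.33,0],"rot":[0,0,0.027],"fingers":-0.1},{"travel":[0.04,0.66,0],"rot":[0,0,0.027],"fingers":-0.1},{"travel":[0.04,0.66,0],"rot":[0,0,0.027],"fingers":-0.1},{"travel":[0.04,0.66,0],"rot":[0,0,0.027],"fingers":-0.1}]'
python3 -c "
from h import *
go(.563,.319,.143,-6.7)"
```

```text
clock: 27.95
tcp_pos: [0.5475, -0.2422, 0.2639]
orientation: [0.0, 0.045, 0.999, -0.0]
wrist_force: [1.0, 0.1, -1.2]
finger_gap: 0.0379
grip_force: 0.0
clock: 28.25
tcp_pos: [0.5498, -0.1208, 0.2615]
clock: 28.55
tcp_pos: [0.5532, -0.0001, 0.2617]
clock: 28.85
tcp_pos: [0.5568, 0.1199, 0.2618]
clock: 29.15
tcp_pos: [0.5604, 0.24, 0.2617]
clock: 29.55
tcp_pos: [0.5627, 0.3185, 0.2614]
orientation: [-0.002, 0.058, 0.998, -0.001]
wrist_force: [-0.2, -1.1, 0.7]
finger_gap: 0.0385
grip_force: 0.0
travel [-0.005  0.006  0.987] rot [-0.002 -0.003  0.001]
```

```bash
python3 -m pendant '[{"travel":[0,0.005,0.3],"rot":[0,0,0],"fingers":-0.1},{"travel":[0,0.005,0.6],"rot":[0,0,0],"fingers":-0.1},{"travel":[0,0.005,0.85],"rot":[0,0,0],"fingers":-0.1},{"travel":[0,0.005,0.99],"rot":[0,0,0],"fingers":-0.1},{"travel":[0,0.005,0.99],"rot":[0,0,0],"fingers":-0.1}]'
python3 -m pendant '[{"travel":[0,0,0],"rot":[0,0,0],"fingers":-1},{"travel":[0,0,0],"rot":[0,0,0],"fingers":-1},{"travel":[0,0,0],"rot":[0,0,0],"fingers":-1},{"travel":[0,0,0],"rot":[0,0,0],"fingers":-1},{"travel":[0,0,0],"rot":[0,0,0],"fingers":-1},{"travel":[0,0,-0.07],"rot":[0,0,0],"fingers":-1},{"travel":[0,0,-0.142],"rot":[0,0,0],"fingers":-1},{"travel":[0,0,-0.142],"rot":[0,0,0],"fingers":-1},{"travel":[0,0,-0.142],"rot":[0,0,0],"fingers":-1}]' 40
```

```text
clock: 30.05
tcp_pos: [0.5615, 0.3159, 0.141]
orientation: [-0.003, 0.06, 0.998, -0.002]
wrist_force: [-0.2, -0.9, 0.0]
finger_gap: 0.0387
grip_force: 0.0
clock: 30.95
tcp_pos: [0.5639, 0.3187, 0.1622]
orientation: [0.0, 0.059, 0.998, 0.0]
wrist_force: [0.1, 0.7, -2.1]
finger_gap: 0.0073
grip_force: 43.4
```

```bash
python3 -m pendant '[{"travel":[0,0.1,0],"rot":[0,0,0],"fingers":-1},{"travel":[0,0.2,0],"rot":[0,0,0],"fingers":-1},{"travel":[0,0.3,0],"rot":[0,0,0],"fingers":-1},{"travel":[0,0.39,0],"rot":[0,0,0],"fingers":-1},{"travel":[0,0.39,0],"rot":[0,0,0],"fingers":-1},{"travel":[0,0.39,-0.2],"rot":[0,0,0],"fingers":-1},{"travel":[0,0.39,-0.5],"rot":[0,0,0],"fingers":-1},{"travel":[0,0.39,-0.8],"rot":[0,0,0],"fingers":-1},{"travel":[0,0.39,-1],"rot":[0,0,0],"fingers":-1},{"travel":[0,0.39,-1],"rot":[0,0,0],"fingers":-1}]'
python3 -m pendant '[{"travel":[0,0,-0.2],"rot":[0,0,0],"fingers":-1},{"travel":[0,0,-0.3],"rot":[0,0,-0.028],"fingers":-1},{"travel":[0,0,-0.3],"rot":[0,0,-0.028],"fingers":-1},{"travel":[0,0,-0.3],"rot":[0,0,-0.028],"fingers":-1}]'
python3 -c "
from h import *
go(.5515,-.1973,.32,-5.1)"
```

```text
clock: 31.95
tcp_pos: [0.5708, 0.3657, 0.2867]
orientation: [0.003, 0.059, 0.998, 0.002]
wrist_force: [0.2, 1.0, -1.8]
finger_gap: 0.0075
grip_force: 43.4
clock: 32.35
tcp_pos: [0.5692, 0.3649, 0.3165]
orientation: [-0.001, 0.045, 0.999, -0.0]
wrist_force: [0.6, -1.2, -1.7]
finger_gap: 0.0071
grip_force: 43.4
travel [-0.27  -4.679 -0.026] rot [-0.001 -0.001 -0.   ]
```

```bash
for i in 1 2 3 4; do python3 -m pendant '[{"travel":[0,-0.33,0],"rot":[0,0,0],"fingers":-1},{"travel":[0,-0.66,0],"rot":[0,0,0],"fingers":-1},{"travel":[0,-1,0],"rot":[0,0,0],"fingers":-1}]' | head -2; done
python3 -m pendant '[{"travel":[-0.15,-0.4,0],"rot":[0,0,0],"fingers":-1},{"travel":[-0.27,-0.68,0],"rot":[0,0,0],"fingers":-1},{"travel":[-0.27,-0.68,0],"rot":[0,0,0],"fingers":-1},{"travel":[-0.27,-0.68,0.2],"rot":[0,0,0],"fingers":-1},{"travel":[-0.27,-0.68,0.5],"rot":[0,0,0],"fingers":-1},{"travel":[-0.27,-0.68,0.81],"rot":[0,0,0],"fingers":-1},{"travel":[-0.27,-0.68,0.81],"rot":[0,0,0],"fingers":-1},{"travel":[-0.27,-0.68,0.81],"rot":[0,0,0],"fingers":-1}]'
python3 -c "
from h import *
chk(0,0,-5.1); go(.5515,-.1973,.1442,-5.1)"
```

```text
clock: 32.65
tcp_pos: [0.5577, 0.2444, 0.3155]
clock: 32.95
tcp_pos: [0.547, 0.1244, 0.316]
clock: 33.25
tcp_pos: [0.5364, 0.005, 0.3162]
clock: 33.55
tcp_pos: [0.5258, -0.1144, 0.3162]
clock: 34.35
tcp_pos: [0.551, -0.1963, 0.22]
orientation: [-0.001, 0.044, 0.999, 0.001]
wrist_force: [0.8, 0.1, -0.9]
finger_gap: 0.0073
grip_force: 43.3
side plate in hand local x range [-0.0384  0.035 ] y [-0.0052  0.0045] z [0.102 0.188]
[ 0.551  -0.1963  0.22  ]
travel [0.013 0.    0.654] rot [-0.001  0.003  0.001]
```

```bash
python3 -m pendant '[{"travel":[0.004,0,0.06],"rot":[0,0,0],"fingers":-1},{"travel":[0.004,0,0.12],"rot":[0,0,0],"fingers":-1},{"travel":[0.004,0,0.18],"rot":[0,0,0],"fingers":-1},{"travel":[0.004,0,0.24],"rot":[0,0,0],"fingers":-1},{"travel":[0.004,0,0.3],"rot":[0,0,0],"fingers":-1},{"travel":[0.004,0,0.36],"rot":[0,0,0],"fingers":-1}]'
```

```text
clock: 35.05
tcp_pos: [0.5513, -0.1972, 0.1767]
orientation: [-0.0, 0.044, 0.999, 0.0]
wrist_force: [-0.5, -0.9, -1.8]
finger_gap: 0.0075
grip_force: 43.4
```

```bash
python3 -m pendant '[{"travel":[0,0,0.06],"rot":[0,0,0],"fingers":-1},{"travel":[0,0,0.12],"rot":[0,0,0],"fingers":-1},{"travel":[0,0,0.18],"rot":[0,0,0],"fingers":-1},{"travel":[0,0,0.22],"rot":[0,0,0],"fingers":-1},{"travel":[0,0,0.25],"rot":[0,0,0],"fingers":-1},{"travel":[0,0,0.28],"rot":[0,0,0],"fingers":-1},{"travel":[0,0,0.28],"rot":[0,0,0],"fingers":-1}]'
```

```text
clock: 35.75
tcp_pos: [0.5522, -0.1977, 0.1456]
orientation: [0.001, 0.044, 0.999, -0.001]
wrist_force: [-1.4, 0.2, 5.7]
finger_gap: 0.007
grip_force: 44.4
```

```bash
python3 -m pendant '[{"travel":[0,0,0],"rot":[0,0,0],"fingers":-0.4},{"travel":[0,0,0],"rot":[0,0,0],"fingers":-0.4},{"travel":[0,0,0],"rot":[0,0,0],"fingers":-0.4},{"travel":[0,0,0],"rot":[0,0,0],"fingers":-0.4},{"travel":[0,0,-0.2],"rot":[0,0,0],"fingers":-0.4},{"travel":[0,0,-0.5],"rot":[0,0,0],"fingers":-0.4},{"travel":[0,0,-0.8],"rot":[0,0,0],"fingers":-0.4},{"travel":[0,0,-1],"rot":[0,0,0],"fingers":-0.4},{"travel":[0,0,-1],"rot":[0,0,0],"fingers":-0.4},{"travel":[0,0,-1],"rot":[0,0,0],"fingers":-0.1}]'
for i in 1 2 3; do python3 -m pendant '[{"travel":[0.05,0.33,0],"rot":[0,0,0],"fingers":-0.1},{"travel":[0.1,0.66,0],"rot":[0,0,0],"fingers":-0.1},{"travel":[0.3,1,0],"rot":[0,0,0],"fingers":-0.1}]' | head -2; done
python3 - <<'E'
from h import *
for n in ['top','side']:
    im,d=env.read_camera(n); W=cloud(n,d); x,y,z=np.moveaxis(W,-1,0); cv2.imwrite(f'pics/{n}5.png',im); np.save(f'pics/{n}5.npy',d)
    for xx,yy in ((.551,-.197),(.547,-.242),(.543,-.287),(.540,-.332)):
        m=(abs(x-xx)<.03)&(abs(y-yy)<.012)&(z>.1)&(z<.18); print(n,yy,m.sum(),np.percentile(z[m],[90,98]).round(4))
    for o in env.outline_of(n,'damper')[:2]:
        P=W[o['mask']&(z>.003)&(z<.015)]; Q=W[cv2.dilate(o['mask'].astype(np.uint8),np.ones((3,3)))>0]; Q=Q[(Q[:,2]>.038)&(Q[:,2]<.06)]
        print(n,'damper',o['conf'],rect(P),'rib',rect(Q),len(Q))
    m=(abs(z-.0855)<.006)&(x>.6)&(x<.82)&(y>-.16)&(y<.1); print('blower',rect(W[m]))
    g=(im[...,1].astype(int)>im[...,2]+25)&(z>.075)&(z<.095); print('green top',rect(W[g]))
    a=cv2.imread(f'pics/{n}5.png')
a=cv2.imread('pics/side5.png'); cv2.imwrite('pics/v5.png',cv2.resize(a[150:350,260:500],(720,600)))
E
```

```text
clock: 36.75
tcp_pos: [0.5517, -0.1974, 0.2641]
orientation: [0.001, 0.044, 0.999, -0.0]
wrist_force: [0.4, -0.2, -0.6]
finger_gap: 0.0383
grip_force: 0.0
clock: 37.05
tcp_pos: [0.5264, -0.0736, 0.2615]
clock: 37.35
tcp_pos: [0.501, 0.0495, 0.2619]
clock: 37.65
tcp_pos: [0.4758, 0.1722, 0.2619]
top -0.197 86 [0.1546 0.157 ]
top -0.242 99 [0.1543 0.1562]
top -0.287 109 [0.1552 0.1579]
top -0.332 117 [0.1528 0.155 ]
top damper 0.93 [467.   44.2 168.9  64.4 -11.4] rib [408.7  55.6  44.2  11.8 -10.9] 55
top damper 0.31 [ 493.6 -445.4  254.4   80.6  -27.5] rib [0. 0. 0. 0. 0.] 0
blower [710.5 -26.4 220.6 184.7 -83.5]
green top [ 677.1 -335.   835.6  294.3  -86. ]
side -0.197 188 [0.1525 0.155 ]
side -0.242 184 [0.1531 0.1543]
side -0.287 189 [0.1536 0.1561]
side -0.332 185 [0.1537 0.1555]
side damper 0.63 [465.1  48.4 170.3  72.7 -11. ] rib [405.6  57.9  47.3  18.5  -7.9] 79
side damper 0.24 [0. 0. 0. 0. 0.] rib [0. 0. 0. 0. 0.] 0
blower [709.3 -22.7 224.4 188.1 -83.5]
green top [ 669.8 -126.8  466.4  216.4   75.4]
```

View pics/v5.png

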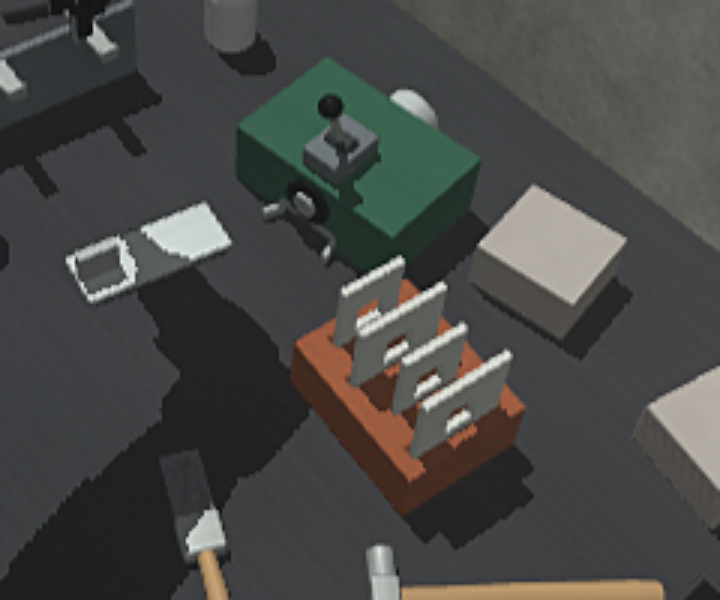

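All four plates stand in matching slots (crop (370,300) to (460,400)). The damper has been knocked to yaw about −11° and now sits at crop (150,252). Next I need the precise vent pose.

```bash
python3 - <<'E'
from h import *
for n in ['top','side']:
  for k in '05':
    d=np.load(f'pics/{n}{k}.npy'); im=cv2.imread(f'pics/{n}{k}.png').astype(int); W=cloud(n,d); x,y,z=np.moveaxis(W,-1,0)
    g=(im[...,1]>im[...,2]+20)&(im[...,1]>im[...,0]+8)&(z>.078)&(z<.095)&(x>.58)&(x<.82)&(y>-.17)&(y<.12)
    r=rect(W[g]); yaw=(r[4]+90)if r[4]<0 else r[4]-90
    t=np.radians(yaw); A=np.array([[np.cos(t),np.sin(t)],[-np.sin(t),np.cos(t)]])
    L=(W[...,:2]-r[:2]/1000)@A.T
    print(n,k,g.sum(),r,'yaw',yaw,'x',np.percentile(L[g][:,0],[1,99]).round(4),'y',np.percentile(L[g][:,1],[1,99]).round(4),'z',np.median(z[g]).round(4))
    f=(z>.015)&(z<.07)&(im[...,1]>im[...,2]+12)&(abs(L[...,1])<.11)&(L[...,0]<-.06)&(L[...,0]>-.1)
    print('   front face lx',f.sum(),np.percentile(L[f][:,0],[10,50,90]).round(4) if f.sum() else '', 'front centre', (r[:2]/1000+A.T@np.array([-.075,0])).round(4))
    q=(z>.006)&(z<.022)&(L[...,0]<-.077)&(L[...,0]>-.105)&(abs(L[...,1])<.08)
    print('   guides ly',q.sum(),np.percentile(L[q][:,1],[2,10,30,70,90,98]).round(3))
    s=(z>.17)&(x>.58)&(x<.82)&(y>-.17)&(y<.12); print('   tip local', np.median(L[s],0).round(4),np.nanmax(z[s]).round(4), np.median(W[s],0).round(4))
E
```

```text
top 0 2493 [700.  -27.6 221.4 153.7 -83.1] yaw 6.900000000000006 x [-0.0746  0.0738] y [-0.1078  0.1085] z 0.086
   front face lx 220 [-0.0754 -0.0744 -0.0732] front centre [ 0.6255 -0.0366]
   guides ly 54 [-0.056 -0.044 -0.038  0.042  0.06   0.071]
   tip local [-0.0578  0.0017] 0.1989 [ 0.6432 -0.0328  0.1927]
top 5 2506 [699.5 -27.6 220.9 153.6 -83.7] yaw 6.299999999999997 x [-0.0748  0.0741] y [-0.108   0.1085] z 0.086
   front face lx 220 [-0.0752 -0.0739 -0.0727] front centre [ 0.625  -0.0358]
   guides ly 48 [-0.065 -0.046 -0.039  0.036  0.045  0.062]
   tip local [-0.0568  0.001 ] 0.2013 [ 0.6428 -0.0328  0.1918]
side 0 1836 [698.4 -25.2 221.9 156.4 -83. ] yaw 7.0 x [-0.0754  0.0735] y [-0.1085  0.1081] z 0.0865
   front face lx 320 [-0.077  -0.0748 -0.0726] front centre [ 0.624  -0.0343]
   guides ly 79 [-0.072 -0.049 -0.037  0.04   0.058  0.076]
   tip local [-0.0608 -0.0023] 0.2001 [ 0.6385 -0.035   0.1922]
side 5 1843 [698.1 -25.1 221.9 155.  -83.5] yaw 6.5 x [-0.0753  0.0736] y [-0.1088  0.1078] z 0.0863
   front face lx 418 [-0.0766 -0.0743 -0.0725] front centre [ 0.6236 -0.0336]
   guides ly 64 [-0.05  -0.044 -0.037  0.042  0.058  0.076]
   tip local [-0.0604 -0.003 ] 0.1989 [ 0.6386 -0.0353  0.1916]
```

```bash
python3 -c "
from h import *
go(.4077,.0563,.15,-11.1)"
```

```text
travel [ 0.47  -1.004  0.94 ] rot [-0.001 -0.002  0.103]
```

```bash
python3 -m pendant '[{"travel":[0.16,-0.33,0],"rot":[0,0,0.05],"fingers":0},{"travel":[0.32,-0.66,0],"rot":[0,0,0.1],"fingers":0},{"travel":[0.47,-1,0.1],"rot":[0,0,0.1],"fingers":0},{"travel":[0.47,-1,0.4],"rot":[0,0,0.1],"fingers":0},{"travel":[0.47,-1,0.7],"rot":[0,0,0.1],"fingers":0},{"travel":[0.47,-1,0.94],"rot":[0,0,0.1],"fingers":0},{"travel":[0.47,-1,0.94],"rot":[0,0,0.1],"fingers":0},{"travel":[0.47,-1,0.94],"rot":[0,0,0.1],"fingers":0}]'
python3 - <<'E'
from h import *
go(.4077,.0563,.034,-11.1)
for n in ['side']:
    im,d=env.read_camera(n); W=cloud(n,d); z=W[...,2]
    for o in env.outline_of(n,'damper')[:1]:
        P=W[o['mask']&(z>.003)&(z<.015)]; Q=W[o['mask']&(z>.038)&(z<.06)]
        print(n,'damper',o['conf'],rect(P),'rib',rect(Q),len(Q))
E
```

```text
clock: 38.65
tcp_pos: [0.4086, 0.0554, 0.151]
orientation: [-0.001, 0.097, 0.995, -0.0]
wrist_force: [0.1, 0.7, 0.8]
finger_gap: 0.0426
grip_force: 0.0
travel [0.007 0.006 0.975] rot [-0.    -0.002 -0.001]
side damper 0.88 [467.6  49.5 173.7  77.5 -10.6] rib [405.9  57.5  47.2  16.3  -7.6] 78
```

```bash
python3 -m pendant '[{"travel":[0.005,0.008,0.3],"rot":[0,0,0],"fingers":0},{"travel":[0.005,0.008,0.6],"rot":[0,0,0],"fingers":0},{"travel":[0.005,0.008,0.85],"rot":[0,0,0],"fingers":0},{"travel":[0.005,0.008,0.96],"rot":[0,0,0],"fingers":0},{"travel":[0.005,0.008,0.96],"rot":[0,0,0],"fingers":0},{"travel":[0.005,0.008,0.96],"rot":[0,0,0],"fingers":0}]'
python3 -m pendant '[{"travel":[0,0,0],"rot":[0,0,0],"fingers":-1},{"travel":[0,0,0],"rot":[0,0,0],"fingers":-1},{"travel":[0,0,0],"rot":[0,0,0],"fingers":-1},{"travel":[0,0,0],"rot":[0,0,0],"fingers":-1},{"travel":[0,0,0],"rot":[0,0,0],"fingers":-1},{"travel":[0,0,0],"rot":[0,0,0],"fingers":-1}]' 80
python3 -c "
from h import *
go(.4408,-.0565,.037,6.6)"
```

```text
clock: 39.35
tcp_pos: [0.4099, 0.0574, 0.0372]
orientation: [0.001, 0.096, 0.995, 0.0]
wrist_force: [0.5, 0.5, 0.2]
finger_gap: 0.0426
grip_force: 0.0
clock: 39.95
tcp_pos: [0.4099, 0.0573, 0.0374]
orientation: [0.002, 0.096, 0.995, 0.0]
wrist_force: [-0.8, -0.3, 5.8]
finger_gap: 0.011
grip_force: 78.5
travel [-0.435 -0.881  0.005] rot [-0.     0.003 -0.294]
```

```bash
python3 -m pendant '[{"travel":[0,0,-0.05],"rot":[0,0,0],"fingers":-1},{"travel":[0,0,-0.05],"rot":[0,0,0],"fingers":-1},{"travel":[0.15,-0.1,-0.05],"rot":[0,0,0],"fingers":-1},{"travel":[0,-0.3,-0.05],"rot":[0,0,-0.07],"fingers":-1},{"travel":[-0.1,-0.5,-0.05],"rot":[0,0,-0.14],"fingers":-1},{"travel":[-0.2,-0.7,-0.05],"rot":[0,0,-0.21],"fingers":-1},{"travel":[-0.33,-0.86,-0.05],"rot":[0,0,-0.294],"fingers":-1},{"travel":[-0.33,-0.86,-0.05],"rot":[0,0,-0.294],"fingers":-1},{"travel":[-0.33,-0.86,-0.05],"rot":[0,0,-0.294],"fingers":-1},{"travel":[-0.33,-0.86,-0.05],"rot":[0,0,-0.294],"fingers":-1}]'
python3 - <<'E'
from h import *
go(.4408,-.0565,.04,6.6)
for n in ['top','side']:
    im,d=env.read_camera(n); W=cloud(n,d); z=W[...,2]; cv2.imwrite(f'pics/{n}6.png',im)
    t=np.radians(6.6);A=np.array([[np.cos(t),np.sin(t)],[-np.sin(t),np.cos(t)]])
    vent=np.array([.6246,-.0352]); vent=vent+(np.array([.0007,-.001]) if n=='top' else np.array([-.0008,.0012]))
    L=(W[...,:2]-vent)@A.T
    for o in env.outline_of(n,'damper')[:1]:
        m=o['mask']&(z>.003)&(z<.022)&(L[...,0]<-.03)
        print(n,o['conf'],rect(W[m]),'local x',np.percentile(L[m][:,0],[1,99]).round(4),'z',np.percentile(z[m],[5,50,95]).round(4))
        for a,b in ((-.12,-.09),(-.09,-.07),(-.07,-.045)):
            k=m&(L[...,0]>a)&(L[...,0]<b); 
            if k.sum()>10: print('   strip',a,np.percentile(L[k][:,1],[2,98]).round(4),np.median(z[k]).round(4),k.sum())
a=cv2.imread('pics/side6.png'); cv2.imwrite('pics/v6.png',cv2.resize(a[170:310,260:420],(686,600)))
E
```

```text
clock: 40.95
tcp_pos: [0.4265, -0.0508, 0.0416]
orientation: [-0.001, -0.057, 0.998, 0.0]
wrist_force: [-0.5, -0.0, -3.4]
finger_gap: 0.0105
grip_force: 78.6
travel [-0.113 -0.061  0.013] rot [ 0.001 -0.001 -0.001]
top 0.59 [ 500.9 -231.4  216.1   99.9   49.3] local x [-0.1917 -0.0376] z [0.0041 0.0123 0.0203]
side 0.58 [482.1 -43.2 171.   72.1   7.7] local x [-0.2261 -0.0584] z [0.0081 0.0129 0.0176]
   strip -0.12 [-0.0252  0.0385] 0.0129 157
   strip -0.09 [-0.0253  0.0377] 0.0128 108
   strip -0.07 [-0.024   0.0345] 0.0123 57
```

View pics/v6.png

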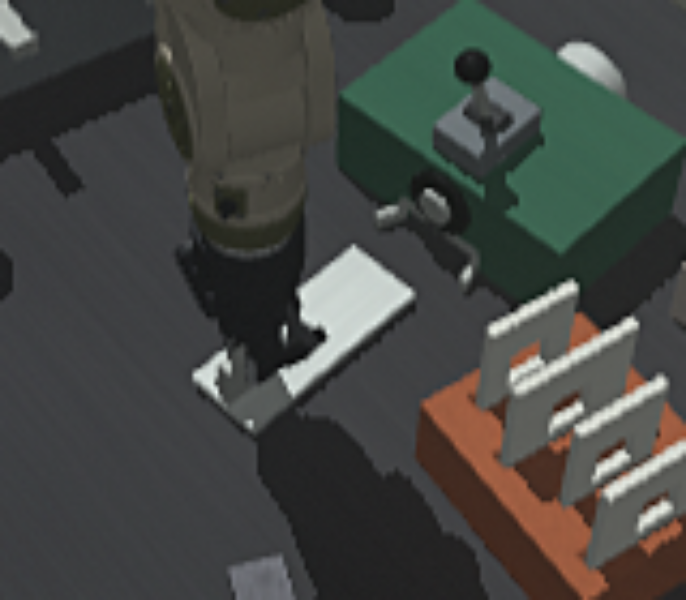

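Side view shows the damper in hand, aligned in yaw, with its tip at crop (382,271) and the guides at (385,215) and (465,275). It needs about 7 mm sideways.

```bash
python3 -m pendant '[{"travel":[0,-0.03,0],"rot":[0,0,0],"fingers":-1},{"travel":[0,-0.058,0.01],"rot":[0,0,0],"fingers":-1},{"travel":[0,-0.058,0.025],"rot":[0,0,0],"fingers":-1},{"travel":[-0.08,-0.058,0.025],"rot":[0,0,0],"fingers":-1},{"travel":[-0.16,-0.058,0.025],"rot":[0,0,0],"fingers":-1},{"travel":[-0.24,-0.058,0.025],"rot":[0,0,0],"fingers":-1},{"travel":[-0.32,-0.058,0.025],"rot":[0,0,0],"fingers":-1},{"travel":[-0.32,-0.058,0.025],"rot":[0,0,0],"fingers":-1}]'
python3 - <<'E'
from h import *
go(.5530,-.0435,.0385,6.6)
im,d=env.read_camera('side'); W=cloud('side',d); z=W[...,2]; cv2.imwrite('pics/side7.png',im)
t=np.radians(6.6);A=np.array([[np.cos(t),np.sin(t)],[-np.sin(t),np.cos(t)]]); L=(W[...,:2]-np.array([.6238,-.0340]))@A.T
o=env.outline_of('side','damper')[0]; m=o['mask']&(z>.003)&(z<.022)
for a,b in ((-.12,-.1),(-.1,-.08),(-.08,-.06),(-.06,-.04),(-.04,-.025)):
    k=m&(L[...,0]>a)&(L[...,0]<b); print(a,np.percentile(L[k][:,1],[2,98]).round(4) if k.sum()>5 else '',k.sum(),np.median(z[k]))
cv2.imwrite('pics/v7.png',cv2.resize(im[180:270,290:400],(733,600),interpolation=cv2.INTER_CUBIC))
E
```

```text
clock: 41.95
tcp_pos: [0.4688, -0.0541, 0.0392]
orientation: [0.001, -0.058, 0.998, -0.0]
wrist_force: [0.4, -0.1, -2.3]
finger_gap: 0.0109
grip_force: 78.5
travel [-0.707  0.007  0.007] rot [-0.001  0.002  0.   ]
-0.12 [-0.0348  0.0098] 36 0.00968437749979742
-0.1 [-0.034   0.0159] 50 0.010473294581901695
-0.08 [-0.0337  0.028 ] 96 0.010610847278320602
-0.06 [-0.0337  0.0308] 101 0.009886159387945737
-0.04 [-0.0343  0.0289] 77 0.010068335571905231
```

View pics/v7.png

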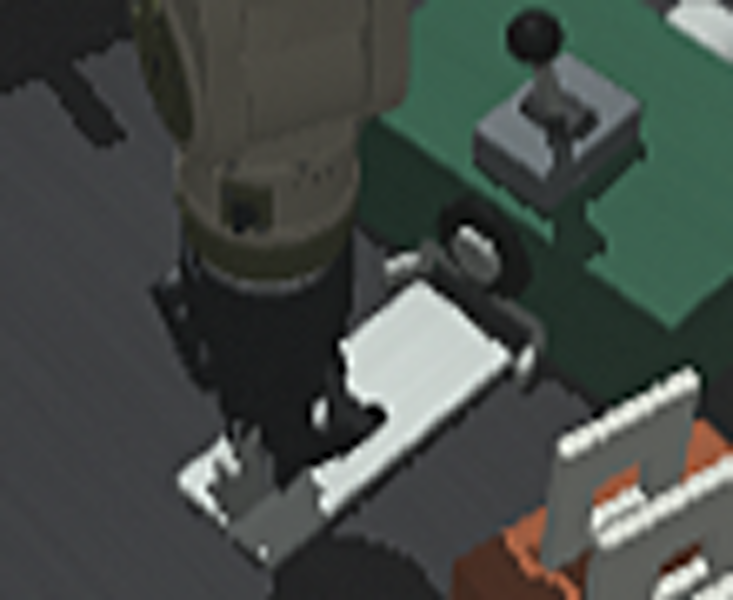

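The tip is entering the guides (crop (425,280) and (510,352)), slightly to the right. I'll shift it 1.2 mm left and push in slowly.

```bash
python3 -m pendant '[{"travel":[0,0.01,0],"rot":[0,0,0],"fingers":-1},{"travel":[-0.06,0.01,0],"rot":[0,0,0],"fingers":-1},{"travel":[-0.12,0.01,0],"rot":[0,0,0],"fingers":-1},{"travel":[-0.18,0.01,0],"rot":[0,0,0],"fingers":-1},{"travel":[-0.24,0.01,0],"rot":[0,0,0],"fingers":-1},{"travel":[-0.3,0.01,0],"rot":[0,0,0],"fingers":-1},{"travel":[-0.3,0.01,0],"rot":[0,0,0],"fingers":-1}]'
```

```text
clock: 42.75
tcp_pos: [0.5037, -0.0488, 0.0391]
orientation: [0.001, -0.057, 0.998, -0.0]
wrist_force: [-1.0, 0.4, -2.9]
finger_gap: 0.0107
grip_force: 78.5
```

```bash
python3 -m pendant '[{"travel":[-0.06,0,0],"rot":[0,0,0],"fingers":-1},{"travel":[-0.12,0,0],"rot":[0,0,0],"fingers":-1},{"travel":[-0.18,0,0],"rot":[0,0,0],"fingers":-1},{"travel":[-0.24,0,0],"rot":[0,0,0],"fingers":-1},{"travel":[-0.3,0,0],"rot":[0,0,0],"fingers":-1},{"travel":[-0.36,0,0],"rot":[0,0,0],"fingers":-1},{"travel":[-0.36,0,0],"rot":[0,0,0],"fingers":-1}]'
```

```text
clock: 43.45
tcp_pos: [0.5465, -0.0438, 0.0391]
orientation: [0.001, -0.057, 0.998, -0.0]
wrist_force: [1.1, 0.4, -3.2]
finger_gap: 0.011
grip_force: 78.5
```

```bash
python3 -m pendant '[{"travel":[-0.02,0,0],"rot":[0,0,0],"fingers":-1},{"travel":[-0.04,0,0],"rot":[0,0,0],"fingers":-1},{"travel":[-0.04,0,0],"rot":[0,0,0],"fingers":-1}]'
python3 -c "
from h import *
p=env.get_state()['tcp_pos'];print((p[0]-.6246)*.9934+(p[1]+.0352)*.115)"
```

```text
clock: 43.75
tcp_pos: [0.55, -0.0432, 0.039]
orientation: [0.0, -0.057, 0.998, -0.0]
wrist_force: [-0.9, -0.2, -3.2]
finger_gap: 0.0108
grip_force: 78.5
-0.07499196748682165
```

```bash
python3 -m pendant '[{"travel":[-0.01,0,0],"rot":[0,0,0],"fingers":-1},{"travel":[-0.02,0,0],"rot":[0,0,0],"fingers":-1},{"travel":[-0.02,0,0],"rot":[0,0,0],"fingers":-1}]'
```

```text
clock: 44.05
tcp_pos: [0.5524, -0.0429, 0.039]
orientation: [0.0, -0.057, 0.998, 0.0]
wrist_force: [0.3, -0.2, -2.7]
finger_gap: 0.0108
grip_force: 78.5
```

```bash
python3 -m pendant '[{"travel":[-0.01,0,0],"rot":[0,0,0],"fingers":-1},{"travel":[-0.02,0,0],"rot":[0,0,0],"fingers":-1},{"travel":[-0.02,0,0],"rot":[0,0,0],"fingers":-1}]'
```

```text
clock: 44.35
tcp_pos: [0.5527, -0.0427, 0.0385]
orientation: [-0.002, -0.057, 0.998, 0.0]
wrist_force: [-3.2, -1.2, -1.4]
finger_gap: 0.011
grip_force: 78.9
```

```bash
python3 -m pendant '[{"travel":[-0.02,0,0],"rot":[0,0,0],"fingers":-1},{"travel":[-0.04,0,0],"rot":[0,0,0],"fingers":-1},{"travel":[-0.04,0,0],"rot":[0,0,0],"fingers":-1}]'
```

```text
clock: 44.65
tcp_pos: [0.5527, -0.0425, 0.0379]
orientation: [-0.006, -0.057, 0.998, -0.0]
wrist_force: [-20.5, -3.7, 7.6]
finger_gap: 0.0104
grip_force: 80.5
```

```bash
python3 -m pendant '[{"travel":[0.042,0,0.005],"rot":[0,0,0],"fingers":-1},{"travel":[0.042,0,0.01],"rot":[0,0,0],"fingers":-1},{"travel":[0.042,0,0.01],"rot":[0,0,0],"fingers":-1}]'
python3 -m pendant '[{"travel":[0,0,0],"rot":[0,0,0],"fingers":0},{"travel":[0,0,0],"rot":[0,0,0],"fingers":0},{"travel":[0,0,0],"rot":[0,0,0],"fingers":0},{"travel":[0,0,0],"rot":[0,0,0],"fingers":0},{"travel":[0,0,0],"rot":[0,0,0],"fingers":0},{"travel":[0,0,-0.2],"rot":[0,0,0],"fingers":0},{"travel":[0.2,0,-0.5],"rot":[0,0,0],"fingers":0},{"travel":[0.5,0,-1],"rot":[0,0,0],"fingers":0},{"travel":[1,0,-1],"rot":[0,0,0],"fingers":-1},{"travel":[1,0,-1],"rot":[0,0,0],"fingers":-1}]'
python3 - <<'E'
from h import *
for n in ['top','side']:
    im,d=env.read_camera(n); W=cloud(n,d); z=W[...,2]; cv2.imwrite(f'pics/{n}8.png',im)
    t=np.radians(6.6);A=np.array([[np.cos(t),np.sin(t)],[-np.sin(t),np.cos(t)]])
    vent=np.array([.6246,-.0352])+(np.array([.0007,-.001]) if n=='top' else np.array([-.0008,.0012]))
    L=(W[...,:2]-vent)@A.T
    k=(z>.005)&(z<.014)&(L[...,0]>-.15)&(L[...,0]<-.03)&(abs(L[...,1])<.05); print(n,'rear edge',np.percentile(L[k][:,0],[0,1,2]).round(4),'y',np.percentile(L[k][:,1],[2,98]).round(4))
    k=(z>.04)&(z<.06)&(L[...,0]>-.13)&(L[...,0]<-.03)&(abs(L[...,1])<.03); print('rib',np.percentile(L[k][:,0],[2,50,98]).round(4),k.sum(), np.median(L[k][:,1]).round(4))
a=cv2.imread('pics/side8.png'); cv2.imwrite('pics/v8.png',cv2.resize(a[150:350,260:500],(720,600)))
go(.61,-.035,.2,6.6)
E
```

```text
clock: 44.95
tcp_pos: [0.5525, -0.0428, 0.0376]
orientation: [-0.002, -0.057, 0.998, -0.0]
wrist_force: [-8.1, -1.5, 2.2]
finger_gap: 0.0111
grip_force: 79.3
clock: 45.95
tcp_pos: [0.433, -0.0563, 0.1595]
orientation: [0.001, -0.057, 0.998, -0.0]
wrist_force: [-0.7, 0.6, 0.0]
finger_gap: 0.0141
grip_force: 0.0
top rear edge [-0.1295 -0.1189 -0.1121] y [0.0128 0.0476]Traceback (most recent call last):
  File "<stdin>", line 8, in <module>
    return _quantile_unchecked(
        a, q, axis, out, overwrite_input, method, keepdims, weights)
    return _ureduce(a,
                    func=_quantile_ureduce_func,
    ...<5 lines>...
                    overwrite_input=overwrite_input,
                    method=method)
    r = func(a, **kwargs)
    result = _quantile(arr,
                       quantiles=q,
    ...<2 lines>...
                       out=out,
                       weights=wgt)
    slices_having_nans = np.isnan(arr[-1, ...])
                                  ~~~^^^^^^^^^
IndexError: index -1 is out of bounds for axis 0 with size 0
```

```bash
python3 - <<'E'
from h import *
n='side'
im,d=env.read_camera(n); W=cloud(n,d); z=W[...,2]
t=np.radians(6.6);A=np.array([[np.cos(t),np.sin(t)],[-np.sin(t),np.cos(t)]])
L=(W[...,:2]-np.array([.6238,-.0340]))@A.T
k=(z>.005)&(z<.014)&(L[...,0]>-.15)&(L[...,0]<-.03)&(abs(L[...,1])<.05); print(n,'rear edge',np.percentile(L[k][:,0],[0,1,2]).round(4),'y',np.percentile(L[k][:,1],[2,98]).round(4))
k=(z>.04)&(z<.06)&(L[...,0]>-.13)&(L[...,0]<-.03)&(abs(L[...,1])<.03); print('rib',k.sum(),np.percentile(L[k],[2,50,98],axis=0).round(4).tolist() if k.sum() else '')
cv2.imwrite('pics/v8.png',cv2.resize(im[150:350,260:500],(720,600)))
go(.60,-.037,.2,6.6)
E
```

```text
side rear edge [-0.1474 -0.1376 -0.1295] y [-0.0437  0.0434]
rib 70 [[-0.0996, -0.0079], [-0.0782, -0.0013], [-0.0548, 0.0059]]
travel [-1.402e+00  1.000e-03 -3.420e-01] rot [-0.     0.    -0.001]
```

View pics/v8.png

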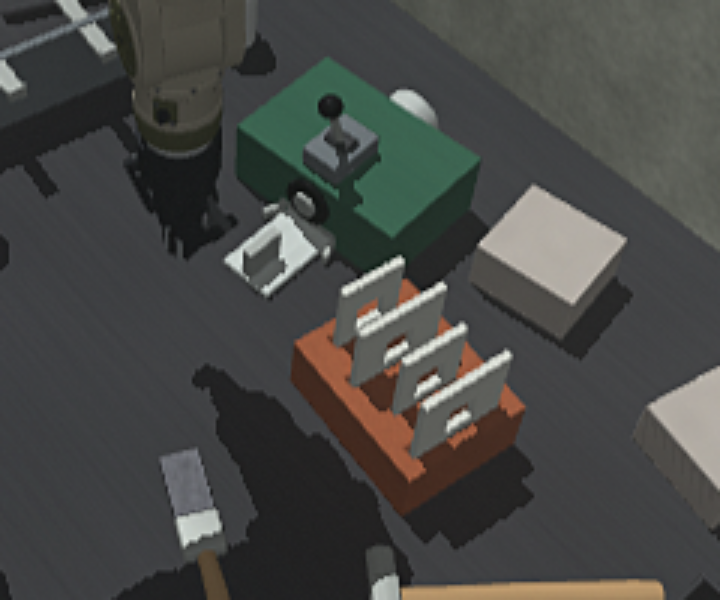

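Damper is home: rib at crop (265,255), about at its expected position, and the stop was felt at 20 N. Now the lever, with fingers shut.

```bash
python3 -m pendant '[{"travel":[0,0,-0.267],"rot":[0,0,0],"fingers":-1},{"travel":[-0.3,0,-0.267],"rot":[0,0,0],"fingers":-1},{"travel":[-0.6,-0.014,-0.267],"rot":[0,0,0],"fingers":-1},{"travel":[-0.95,-0.014,-0.267],"rot":[0,0,0],"fingers":-1},{"travel":[-0.95,-0.014,-0.267],"rot":[0,0,0],"fingers":-1}]'
python3 -m pendant '[{"travel":[-0.15,0,0],"rot":[0,0,0],"fingers":-1},{"travel":[-0.3,0,0],"rot":[0,0,0],"fingers":-1},{"travel":[-0.36,0,0],"rot":[0,0,0],"fingers":-1},{"travel":[-0.36,0,0],"rot":[0,0,0],"fingers":-1}]'
python3 -m pendant '[{"travel":[-0.1,0,0],"rot":[0,0,0],"fingers":-1},{"travel":[-0.2,0,0],"rot":[0,0,0],"fingers":-1},{"travel":[-0.3,0,0],"rot":[0,0,0],"fingers":-1},{"travel":[-0.4,0,0],"rot":[0,0,0],"fingers":-1},{"travel":[-0.4,0,0],"rot":[0,0,0],"fingers":-1}]'
python3 - <<'E'
from h import *
for n in ['top','side']:
    im,d=env.read_camera(n)
    cv2.imwrite(f'pics/v9{n}.png',cv2.resize(im[120:250,260:420],(738,600)))
E
```

```text
clock: 46.55
tcp_pos: [0.5541, -0.0449, 0.1884]
orientation: [0.002, -0.058, 0.998, -0.0]
wrist_force: [-1.5, -0.3, -0.3]
finger_gap: -0.0
grip_force: 0.0
clock: 46.95
tcp_pos: [0.592, -0.0399, 0.1891]
orientation: [-0.0, -0.058, 0.998, 0.0]
wrist_force: [-0.8, -0.2, 0.0]
finger_gap: 0.0001
grip_force: 0.0
clock: 47.45
tcp_pos: [0.6393, -0.0346, 0.1896]
orientation: [-0.0, -0.057, 0.998, 0.0]
wrist_force: [-0.0, 0.7, -1.0]
finger_gap: -0.0
grip_force: 0.0
```

View pics/v9side.png

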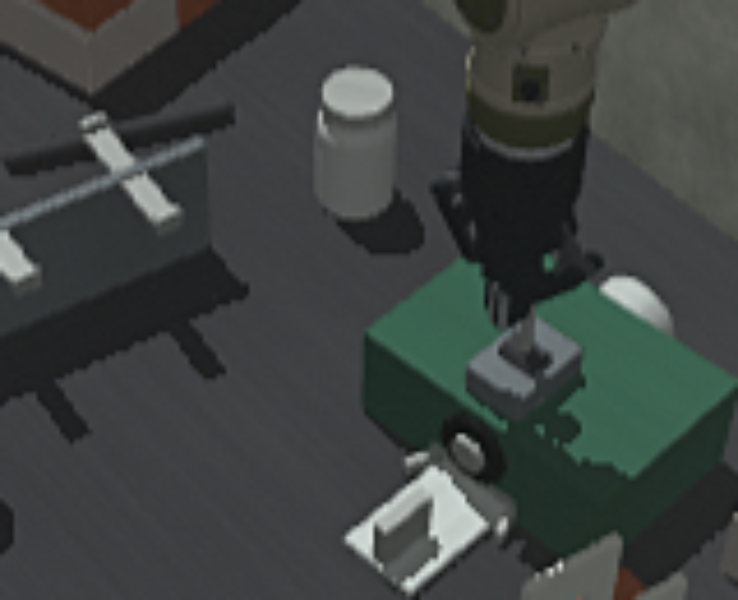

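The fingertips are pushing the lever (crop (520,320)). I'll keep going until the stop.

```bash
python3 -m pendant '[{"travel":[-0.1,0,0],"rot":[0,0,0],"fingers":-1},{"travel":[-0.2,0,0],"rot":[0,0,0],"fingers":-1},{"travel":[-0.3,0,0],"rot":[0,0,0],"fingers":-1},{"travel":[-0.3,0,0],"rot":[0,0,0],"fingers":-1}]'
```

```text
clock: 47.95
tcp_pos: [0.675, -0.0305, 0.1895]
orientation: [-0.0, -0.057, 0.998, 0.0]
wrist_force: [-0.8, -0.2, -0.8]
finger_gap: 0.0002
grip_force: 0.0
```

```bash
python3 -m pendant '[{"travel":[-0.05,0,0],"rot":[0,0,0],"fingers":-1},{"travel":[-0.1,0,0],"rot":[0,0,0],"fingers":-1},{"travel":[-0.1,0,0],"rot":[0,0,0],"fingers":-1}]'
```

```text
clock: 48.25
tcp_pos: [0.6827, -0.0293, 0.1893]
orientation: [-0.004, -0.057, 0.998, 0.0]
wrist_force: [-11.5, -1.0, 4.6]
finger_gap: -0.0003
grip_force: 6.0
```

```bash
python3 -m pendant '[{"travel":[-0.04,0,0],"rot":[0,0,0],"fingers":-1},{"travel":[-0.04,0,0],"rot":[0,0,0],"fingers":-1}]'
```

```text
clock: 48.45
tcp_pos: [0.6833, -0.0292, 0.1892]
orientation: [-0.009, -0.057, 0.998, -0.0]
wrist_force: [-23.4, -3.6, 10.0]
finger_gap: 0.0002
grip_force: 12.3
```

At the stop. Back off, withdraw up and away, and check.

```bash
python3 -m pendant '[{"travel":[0.1,0,0],"rot":[0,0,0],"fingers":-1},{"travel":[0.3,0,0],"rot":[0,0,0],"fingers":-1},{"travel":[0.5,0,-0.2],"rot":[0,0,0],"fingers":-1},{"travel":[0.8,0,-0.6],"rot":[0,0,0],"fingers":-1},{"travel":[1,0,-0.8],"rot":[0,0,0],"fingers":-1},{"travel":[1,0,-0.8],"rot":[0,0,0],"fingers":-1}]'
python3 -m pendant '[{"travel":[0.3,0.4,0],"rot":[0,0,0],"fingers":0},{"travel":[0.6,0.8,0],"rot":[0,0,0],"fingers":0},{"travel":[0.9,1,0],"rot":[0,0,0],"fingers":0},{"travel":[0.9,1,0],"rot":[0,0,0],"fingers":0},{"travel":[0.9,1,0],"rot":[0,0,0],"fingers":0}]'
python3 - <<'E'
from h import *
A=None
for n in ['top','side']:
    im,d=env.read_camera(n); W=cloud(n,d); x,y,z=np.moveaxis(W,-1,0)
    m=(x>.6)&(x<.8)&(y>-.12)&(y<.06)&(z>.165)&(z<.22); print(n,m.sum(),np.median(W[m],0).round(4) if m.sum() else '')
    for xx,yy in ((.551,-.197),(.547,-.242),(.543,-.287),(.540,-.332)):
        k=(abs(x-xx)<.03)&(abs(y-yy)<.012)&(z>.1)&(z<.18); print(yy,np.percentile(z[k],[90,98]).round(4))
    k=(z>.04)&(z<.06)&(x>.48)&(x<.6)&(y>-.08)&(y<0); print('rib',k.sum(),np.median(W[k],0).round(4))
    if n=='side': cv2.imwrite('pics/v10.png',cv2.resize(im[90:360,160:520],(800,600)))
E
```

```text
clock: 49.05
tcp_pos: [0.5714, -0.0427, 0.2922]
orientation: [0.004, -0.057, 0.998, -0.001]
wrist_force: [1.3, 0.3, -0.4]
finger_gap: -0.0002
grip_force: 0.0
clock: 49.55
tcp_pos: [0.4501, 0.0656, 0.2861]
orientation: [0.0, -0.058, 0.998, 0.0]
wrist_force: [1.3, -0.4, -1.1]
finger_gap: 0.0426
grip_force: 0.0
top 57 [ 0.7046 -0.0248  0.1865]
-0.197 [0.1542 0.1562]
-0.242 [0.154  0.1575]
-0.287 [0.1538 0.1561]
-0.332 [0.1539 0.1561]
rib 53 [ 0.5503 -0.0453  0.0488]
side 60 [ 0.7011 -0.0274  0.1839]
-0.197 [0.1534 0.1549]
-0.242 [0.1525 0.1539]
-0.287 [0.1528 0.1546]
-0.332 [0.1529 0.1552]
rib 64 [ 0.5473 -0.0441  0.0478]
```

View pics/v10.png

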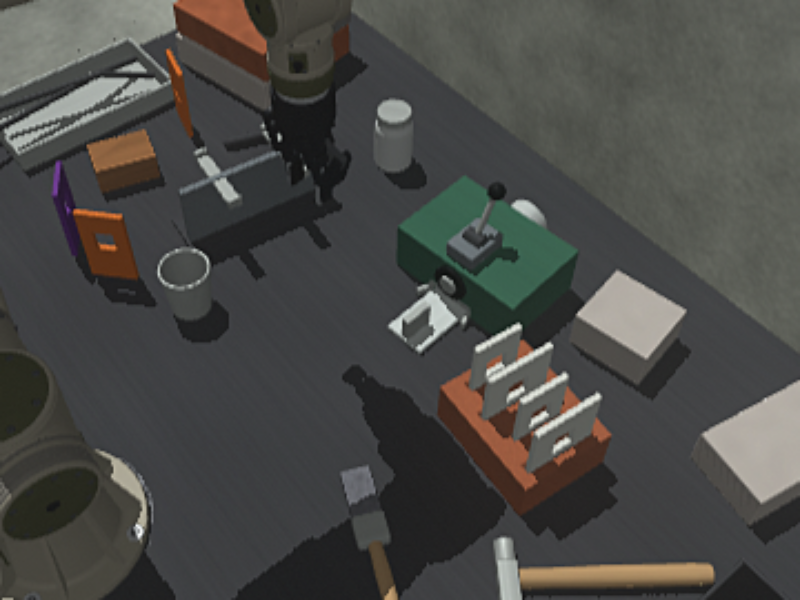

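Everything is in place: plates seated, damper in, lever leaning away at crop (495,190). One numerical check of the lever angle before I hand in.

```bash
python3 - <<'E'
from h import *
from scipy.optimize import least_squares
t=np.radians(6.6); ax=np.array([np.cos(t),np.sin(t)]); b=np.array([.699,-.0264])
def lev(n,im,d):
    W=cloud(n,d); g=im.max(-1)
    L=np.stack([(W[...,:2]-b)@ax,(W[...,:2]-b)@np.array([-ax[1],ax[0]]),W[...,2]],-1)
    m=(abs(L[...,0])<.09)&(abs(L[...,1])<.02)&(L[...,2]>.1)&(L[...,2]<.22)
    P=L[m]; top=P[P[:,2]>.165]
    f=least_squares(lambda p:np.linalg.norm(top-p[:3],axis=1)-p[3],[*top.mean(0),.012],loss='soft_l1',f_scale=.002).x
    st=P[(P[:,2]>.128)&(P[:,2]<.168)]
    print(n,'ball',f.round(4),'base z',np.percentile(P[:,2],[5,30]).round(3),'stalk',[(round(z,3),(P[abs(P[:,2]-z)<.005][:,0].mean()).round(4),int((abs(P[:,2]-z)<.005).sum())) for z in (.125,.135,.145,.155,.165)])
for n in ['top','side']:
    lev(n,cv2.imread(f'pics/{n}0.png'),np.load(f'pics/{n}0.npy')); lev(n,*env.read_camera(n))
E
```

```text
top ball [-0.0542 -0.0006  0.1847  0.0124] base z [0.106 0.11 ] stalk [(0.125, np.float64(-0.0303), 6), (0.135, np.float64(nan), 0), (0.145, np.float64(nan), 0), (0.155, np.float64(nan), 0), (0.165, np.float64(nan), 0)]
top ball [ 0.0103 -0.0009  0.178   0.0135] base z [0.106 0.111] stalk [(0.125, np.float64(-0.0299), 30), (0.135, np.float64(-0.0195), 8), (0.145, np.float64(-0.0149), 8), (0.155, np.float64(-0.0071), 13), (0.165, np.float64(-0.0022), 9)]
side ball [-0.0561  0.0012  0.1849  0.0128] base z [0.106 0.111] stalk [(0.125, np.float64(-0.0345), 17), (0.135, np.float64(-0.0415), 4), (0.145, np.float64(-0.0449), 5), (0.155, np.float64(-0.0476), 4), (0.165, np.float64(-0.0521), 5)]
side ball [0.0065 0.0013 0.1784 0.0131] base z [0.106 0.111] stalk [(0.125, np.float64(-0.0306), 30), (0.135, np.float64(-0.0199), 12), (0.145, np.float64(-0.0131), 11), (0.155, np.float64(-0.0102), 11), (0.165, np.float64(-0.0032), 10)]<stdin>:11: RuntimeWarning: Mean of empty slice.
  ret = ret.dtype.type(ret / rcount)
```

```bash
python3 -c "
from workcell import env
print(env.hand_in())"
```

```text
the job is handed in; nothing more can be done
None
```

The job is done and handed in: all four plates are seated in cradle slots of their own width, the damper is pushed home against its stop, the lever is over to on (about 1.0 rad by camera), and the gripper is open and clear; the hand-in gave no verdict.

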